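# Press the hanging bushes into the colour-sample battens

## Task

First set the bench press's back stop: turn its knob until the pointer stands on the long bold mark of the scale. Then take every sample batten in turn, slide it bush end first along the bed against the stop so that its brass bush is under the punch, press the bush fully home with the hand lever (never with the fingers) and lay the batten flat in the white tray. Leave the stop on its mark and the pot, tape and brush where they are.

Things in the scene. Friction and masses are not known exactly. Their poses are not given: they have to be found in the camera images.
- mark (a point): the set mark: the one long bold black line across the white scale plate on the press's left wing (other ticks are short, 5 mm apart). The point lies near the middle of it, 40 mm above the table. Axes are the press's: x away from the robot into the throat, along the back stop's travel; y to the left; z up
- pointer_tip (a point): tip of the thin black pointer that rides on the steel back stop over the scale; same axes as the mark. It stands on the mark when its position along the mark's x axis is the mark's
- knob_grip (a point): centre of the dark fluted round knob on the press's left wing: 38 mm across, 30 mm high, upright axis, top 70 mm above the table; the point is about half-way up, 115 mm nearer the robot and 72 mm further left than the mark. Turned anticlockwise from above it moves stop and pointer back (away from the robot) 5 mm per rad, clockwise forward. Stiff (0.15 N m), stays where left
- knob (a joint): angle of the knob in rad, 0 to 7, growing anticlockwise from above
- stop_face (a point): middle of the front face of the back stop, a steel bar across the press's bed, 115 mm wide, 10 mm thick, 17 mm high, against which a batten's end is pushed. With the pointer on the mark this face lies 25 mm beyond the punch, the same as a bush from its batten's end
- punch_tip (a point): underside of the steel punch, 8 mm across; moves only straight up and down. At rest 39.5 mm above the bed (13.5 mm above a proud bush on the bed); stroke 21 mm. Above it is a 20 mm ram, then the overarm: 56 mm wide, underside 140 mm above the table, front edge 25 mm nearer the robot than the punch
- bed (a point): point of the press's flat bed right below the punch, 30 mm above the table; axes as the mark's. The bed reaches 100 mm from here towards the robot and 60 mm to either side, then drops to the table; the column is 80 mm behind. A batten in place overhangs the near edge by 75 mm and can be held there
- lever_grip (a point): middle of the black grip (22 mm thick, 85 mm long) of the press's lever, which stands out to the right in front of the overarm, rising 0.4 rad at rest. It pivots about the mark's x axis, 155 mm from this point, 175 mm above the table. Pushed straight down here by about 105 mm (4 to 10 N) it drives the punch its full stroke; a spring lifts it when let go
- lever (a joint): angle of the lever in rad: 0 up at rest, 0.7 fully down; the punch goes down 30 mm per rad
- tray: shallow white plastic tray, outside 278 x 238 x 30 mm (x, y, height), walls and floor 4 mm; heavy, stays put. Origin: centre of its underside, x along its 278 mm side
- pot: bystander: white paint pot, 80 mm across, 90 mm high; origin at the centre of its underside
- tape: bystander: roll of masking tape lying flat, 90 mm across, 24 mm high; origin at the centre of its underside
- brush: bystander: flat paint brush lying down, about 185 mm long, 14 mm high; origin under its ferrule, x towards the bristles
- batten0_mid (a point): centre of a plain wooden sample batten, 200 x 30 x 18 mm (x, y, z), lying flat, 0.08 kg; may be absent. Its hanging hole with the brass bush is in the upper face, on the centre line, 75 mm from the centre towards +x and 25 mm from that end
- bush0 (a joint): height in m by which the flange of batten 0's brass bush (flange 12 mm across, 2 mm thick) still stands off the wood: about 0.0055 at the start, 0 when pressed home; a tight fit, needs about 18 N; it stays where it is pressed to
- batten1_mid (a point): centre of a plain wooden sample batten, 200 x 30 x 18 mm (x, y, z), lying flat, 0.08 kg; may be absent. Its hanging hole with the brass bush is in the upper face, on the centre line, 75 mm from the centre towards +x and 25 mm from that end
- bush1 (a joint): height in m by which the flange of batten 1's brass bush (flange 12 mm across, 2 mm thick) still stands off the wood: about 0.0055 at the start, 0 when pressed home; a tight fit, needs about 18 N; it stays where it is pressed to
- batten2_mid (a point): centre of a plain wooden sample batten, 200 x 30 x 18 mm (x, y, z), lying flat, 0.08 kg; may be absent. Its hanging hole with the brass bush is in the upper face, on the centre line, 75 mm from the centre towards +x and 25 mm from that end
- bush2 (a joint): height in m by which the flange of batten 2's brass bush (flange 12 mm across, 2 mm thick) still stands off the wood: about 0.0055 at the start, 0 when pressed home; a tight fit, needs about 18 N; it stays where it is pressed to
Things that resemble listed ones, but are neither listed nor needed, are in the scene too. Leave any pink look-alike of the part that bears batten2_mid alone.

How it is judged (in metres and radians):
On the way, in this order (a step that is already met when the one before it is completed fails the run):
1. the stop is set: pointer on the mark within 1.5 mm (x of pointer_tip in the frame of mark between -0.0015 and 0.0015 m), for 0.3 s.
2. the bushes of all the battens are pressed home (less than 1.5 mm proud) (value of joint each of bush0, bush1, bush2 below 0.0015 m), for 0.2 s.
At the end, for the whole second after the job is handed in: Every batten present lies flat and at rest on the tray's floor, its middle at least 10 mm inside the walls, with its bush less than 1.5 mm proud; the pointer is within 2 mm of the mark and the lever is back up (all of step 2 and x of pointer_tip in the frame of mark between -0.002 and 0.002 m and value of joint lever below 0.1 rad and x of batten0_mid in the frame of tray between -0.125 and 0.125 m and y of batten0_mid in the frame of tray between -0.105 and 0.105 m and z of each of batten0_mid, batten1_mid, batten2_mid in the frame of tray below 0.019 m and angle between each of batten0_mid, batten1_mid, batten2_mid's own z axis and vertical below 0.12 rad and linear speed of each of batten0, batten1, batten2 below 0.02 m/s and x of batten1_mid in the frame of tray between -0.125 and 0.125 m and y of batten1_mid in the frame of tray between -0.105 and 0.105 m and x of batten2_mid in the frame of tray between -0.125 and 0.125 m and y of batten2_mid in the frame of tray between -0.105 and 0.105 m); the robot touches nothing.
It fails at once if the pot is knocked out of its place (moved more than 30 mm) (distance of pot from where it was at the start of the episode above 0.03 m).
It fails at once if the tape is knocked out of its place (moved more than 30 mm) (distance of tape from where it was at the start of the episode above 0.03 m).
It fails at once if the brush is knocked out of its place (moved more than 30 mm) (distance of brush from where it was at the start of the episode above 0.03 m).
It fails at once if a bush is pushed with the fingers (more than 10 N) instead of the press (contact force between the fingers and bush0 above 10 N or contact force between the fingers and bush1 above 10 N or contact force between the fingers and bush2 above 10 N).
Of batten0, batten1, batten2 only 2 to 3 are there at a start; the rules pass over those that are not, and their reading is None.
At some moment in a run one of batten0, batten1, batten2 may be knocked a few centimetres aside while the robot is not near it.
It also fails if it takes over 210 s, if anything falls off the work surface, if the arm or the gripper's body presses on something with over 40 N, if the wrist force passes 120 N, or if a joint passes its speed limit or range.

## Robot

A 7-joint arm with a two-finger parallel gripper is mounted at the origin on the work surface. World frame = base frame: x ahead of the robot, y to its left, z up, the work surface at z = 0. Lengths are in mm, angles in rad, forces in N, time in s.
With the tool pointing down it reaches from about 400 to 875 mm from the base axis. Payload 4.4 kg.
Tool frame: the origin (TCP) lies midway between the tips of the shut fingers; the grasp point (between the pads) lies 19 mm behind it; z points along the fingers, y is the line along which they close (so a half turn about z gives the same grasp; the last joint's range is limited). The gripper opens to 85 mm and grips with 20 to 120 N. Pads are 22 mm wide; open, the fingers measure 114 mm over their backs; the gripper's body (76 mm by 85 mm) begins 54 mm behind the grasp point. The pads swing forward as they close: fully open they stand 13 mm farther back than shut.
Start: joints at [-1.321, 0.628, 0.038, 1.517, -0.027, 0.996, -0.02], TCP at [201.851, 617.879, 231.313] pointing down, gripper open.
Joint ranges: [-3.06, 3.06], [-0.37, 2.12], [-1.25, 1.32], [0.18, 2.47], [-1.1, 4.24], [0.23, 1.98], [-2.94, 2.94]. Speed limits (rad/s): [2.57, 2.57, 3.14, 3.14, 3.14, 3.14, 3.14].

## Interface

Orientations are given as [roll, pitch, yaw] about the fixed x, y, z axes, in that order (R = Rz(yaw) Ry(pitch) Rx(roll)).
In Python, from cell import read_state, get_image, finish_job gives the robot as it stands.
- The arm moves only by the tool send_rows, never from a script. Its argument "series" is a list of rows, each an object of numbers: "ax", "ay", "az": the turn, a rotation vector about the tool's x, y, z in rad; "dx", "dy", "dz": the shift along the tool's x, y, z in cm; "hand": the closure, from 0 (fully open) to 1 (shut). In form: [{"ax": .., "ay": .., "az": .., "dx": .., "dy": .., "dz": .., "hand": ..}, ...]. A call has 1 to 10 rows; each row is the pose to reach, as a shift and turn from the pose commanded when the call began, along the tool's axes at that moment; what a row does not reach only later rows make up. A row lasts 1/10 s, in which the tool goes at most 50 mm and 8.59 degrees, less where a joint would pass 70% of its speed; a pose out of reach is approached as far as the arm can. A call with a gripper value outside its range is refused whole. The fingers move at their own pace and stop on an object; the grip force is fixed at half the most. Time passes only in rows, so rows that repeat a pose let the fingers close. It gives the time, the measured TCP pose, the force, the opening and the grip force at its end, in the units of the state.
- read_state(): the state, without advancing time (a new reading comes with each control period).
- get_image(name): name is "scene" or "top" or "wrist"; returns a dict with "pixels" (420x560x3 uint8, red, green, blue), "mtx" (3x3 intrinsics, pixels), "k1" (the pictures are not rectified: a ray, as slopes to the right and down, at radius r is drawn at 1 + k1 r^2 times it, then the intrinsics apply), "R" (3x3) and "t" (3): a world point X has camera coordinates R X + t. Camera axes: x right, y down, z forward; pixel columns grow to the right and rows downward; lengths in mm; the calibration is good to about 2 mm. A picture is of the moment at which its call begins. There is no depth.
- finish_job(): hands the job in; it is judged then, once.
The state is a dict: "clock": time; "qpos": joint angles; "qd": joint speeds; "tau": joint torques, N m; "eef_pos": TCP position; "tool_rot": TCP orientation; "force": force on the tool from outside, world axes, zero at the start; "torque": the same for the moment, N m; "width": finger opening in mm; "gripper_force": force on a finger pad.
Only numpy, scipy, OpenCV 4.12 (cv2) and the standard library are available. Lean on these libraries where they do the work, as an engineer would, in place of code of your own. Each camera call takes 0.05 s, during which the arm holds its last target. There are 200 camera calls.

## Working session

There is one attempt and no reset: what is moved stays moved. The work goes in short steps, Python scripts to look and compute and a tool call to move; the robot and the scene stay as the last step left them, time stands still between calls to the robot, and variables do not carry over. Pictures are saved under pics/ and viewed, at most 14 in all, crops included, and the job is handed in when it is done.

Besides the shell and the picture viewer there is one more tool, called after "Emit:" as name(argument=value, ...), one argument or row to a line, values as JSON. send_rows: Moves the arm, as the interface text tells. Its arguments: {"type":"object","properties":{"series":{"type":"array","items":{"type":"object","properties":{"ax":{"type":"number"},"ay":{"type":"number"},"az":{"type":"number"},"dx":{"type":"number"},"dy":{"type":"number"},"dz":{"type":"number"},"hand":{"type":"number"}}}}},"required":["series"]}

```bash
ls; mkdir -p pics
cat > h.py <<'E'
import numpy as np, cv2
from cell import read_state, get_image
from scipy.spatial.transform import Rotation as Ro
def save(im,name,crop=None,scale=1):
    p=im["pixels"][:,:,::-1]
    if crop: x0,y0,x1,y1=crop; p=p[y0:y1,x0:x1]
    p=cv2.resize(p,None,fx=scale,fy=scale,interpolation=cv2.INTER_CUBIC); cv2.imwrite("pics/"+name,p)
def ray(im,uv):
    K=np.array(im["mtx"]);R=np.array(im["R"]);t=np.array(im["t"])
    d=(np.linalg.inv(K)@[uv[0],uv[1],1])[:2]; s=d.copy()
    for _ in range(30): s=d/(1+im["k1"]*(s@s))
    return -R.T@t, R.T@np.append(s,1)
def onz(im,uv,z):
    c,d=ray(im,uv); return c+d*(z-c[2])/d[2]
def proj(im,X):
    c=np.array(im["R"])@X+np.array(im["t"]); s=c[:2]/c[2]; s=s*(1+im["k1"]*(s@s))
    return (np.array(im["mtx"])@np.append(s,1))[:2]
E
python3 - <<'E'
from h import *
s=read_state(); print(s)
a=get_image("top");save(a,"top0.png",scale=1.42)
b=get_image("scene");save(b,"scene0.png",scale=1.42)
for i in(a,b): print(i["mtx"],i["k1"],-np.array(i["R"]).T@i["t"])
E
```

```text
pics
{'clock': 0.0, 'qpos': array([-1.32080227,  0.62935361,  0.03842334,  1.51839779, -0.02701826,
        0.99629324, -0.01999081]), 'qd': array([-0.00226063, -0.00069187,  0.00257254,  0.00153129, -0.00236424,
       -0.00089331, -0.00104847]), 'tau': array([ 4.78766997e-04, -5.63399756e+01,  1.22675434e+00, -1.93442827e+01,
        1.11549729e-02,  1.02387645e-02,  8.65605529e-06]), 'eef_pos': array([201.63000558, 617.26168755, 230.37437137]), 'tool_rot': array([-3.13965785e+00,  3.19667959e-07,  2.82581223e+00]), 'force': array([-0.24954186, -0.20248363,  0.34275241]), 'torque': array([-0.00307357, -0.06430719, -0.03402729]), 'gripper_force': 0.0, 'width': 85.05146462772355}
[[421.09104165   0.         289.62722889]
 [  0.         421.09104165 214.32212138]
 [  0.           0.           1.        ]] -0.023663187401475775 [ 341.91614054   -7.40110202 1357.79596241]
[[390.30322488   0.         284.79698714]
 [  0.         390.30322488 207.51522555]
 [  0.           0.           1.        ]] -0.08969577870561447 [1166.86118582  144.7571612  1006.24279209]
```

```bash
true
```

```text
(no output)
```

View pics/top0.png

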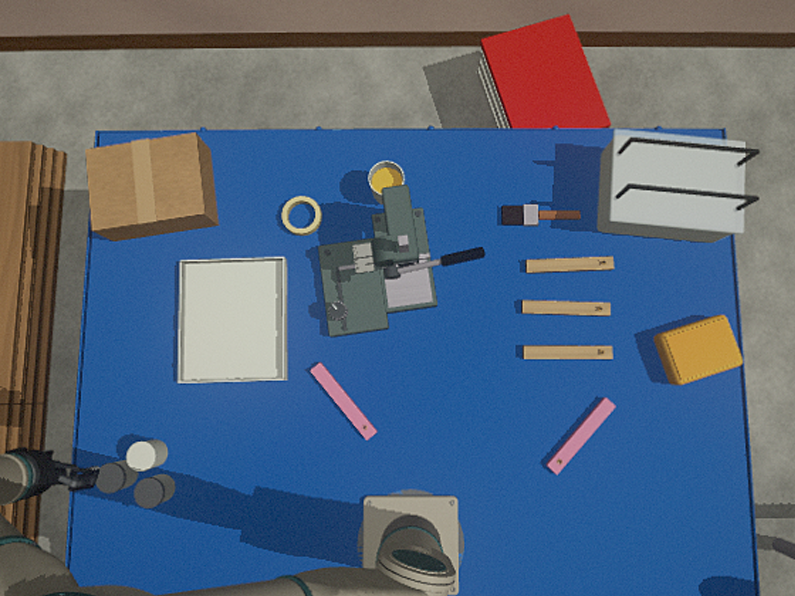

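View pics/scene0.png

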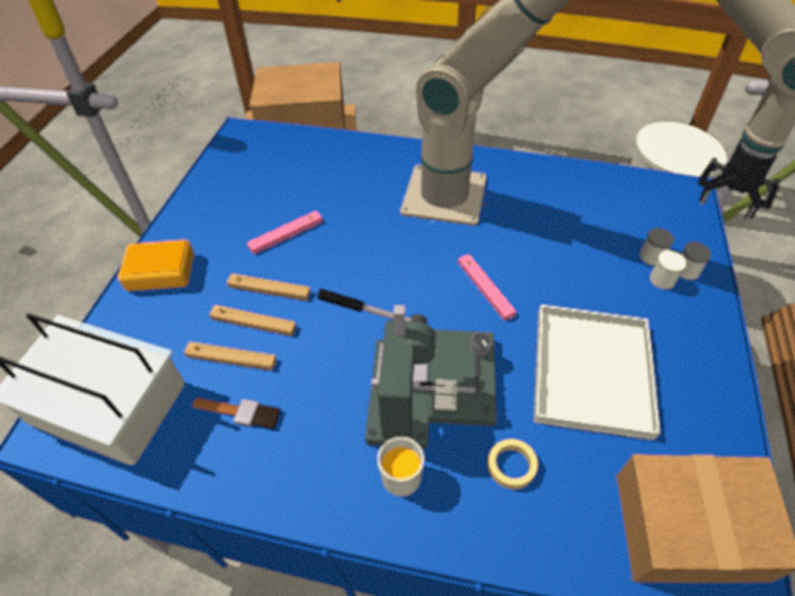

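The top view shows three wooden battens at right, around (570,265), (566,308) and (568,352), with their bushes at the right ends. The press is at (380,270), the tray at (232,320), the tape at (300,215), the pot at (386,180) and the brush at (540,215). Two pink look-alikes are at (342,400) and (582,435). The wooden battens fit the "plain wooden" description, so the pink ones stay untouched.

Run:
```python
from h import *
a=get_image("top");b=get_image("scene")
A=cv2.resize(a["pixels"][130:245,215:350][:,:,::-1],None,fx=4,fy=4,interpolation=cv2.INTER_CUBIC)
B=cv2.resize(b["pixels"][200:325,250:360][:,:,::-1],None,fx=3.6,fy=3.6,interpolation=cv2.INTER_CUBIC)
h=max(A.shape[0],B.shape[0]); P=lambda x:cv2.copyMakeBorder(x,0,h-x.shape[0],0,0,cv2.BORDER_CONSTANT)
B=B[:,:]; im=np.hstack([P(A),P(B)]); print(im.shape,A.shape)
cv2.imwrite("pics/press0.png",cv2.resize(im,None,fx=.8,fy=.8))
hsv=cv2.cvtColor(a["pixels"],cv2.COLOR_RGB2HSV)
m=cv2.inRange(hsv,(8,50,110),(25,170,255)); m[:, :340]=0
cs,_=cv2.findContours(m,cv2.RETR_EXTERNAL,cv2.CHAIN_APPROX_NONE)
for c in cs:
    if cv2.contourArea(c)<150: continue
    r=cv2.minAreaRect(c); bx=cv2.boxPoints(r); w=[onz(a,p,18) for p in bx]
    print("wood",np.round(r[0],1),np.round(r[1],1),np.round(np.mean(w,0),1))
    e=[(w[0]+w[1])/2,(w[1]+w[2])/2,(w[2]+w[3])/2,(w[3]+w[0])/2]
    print([np.round(x[:2],1) for x in e])
# tray
m=cv2.inRange(hsv,(0,0,150),(179,60,255)); 
cs,_=cv2.findContours(m[170:280,115:210].copy(),cv2.RETR_EXTERNAL,cv2.CHAIN_APPROX_NONE)
c=max(cs,key=cv2.contourArea)+np.array([115,170]); r=cv2.minAreaRect(c); w=[onz(a,p,30) for p in cv2.boxPoints(r)]
print("tray",np.round(np.mean(w,0),1),[np.round(x[:2]) for x in w])
```

```text
(460, 936, 3) (460, 540, 3)
wood [399.5 247.5] [61.  9.] [ 416.  -352.1   18. ]
[array([ 416.3, -254.9]), array([ 430.3, -352.6]), array([ 415.6, -449.3]), array([ 401.7, -351.6])]
wood [493.7 245.5] [38.7 50.5] [ 421.4 -654.1   18. ]
[array([ 480.2, -638.8]), array([ 445.9, -733.2]), array([ 362.6, -669.5]), array([ 396.9, -575.1])]
wood [398.5 216.5] [61.3  9. ] [ 515.5 -352.5   18. ]
[array([ 518.9, -254. ]), array([ 530.1, -353.5]), array([ 512.1, -450.9]), array([ 501. , -351.5])]
wood [401.  185.8] [ 8.8 60.4] [ 615.9 -364.5   18. ]
[array([ 630.4, -364.5]), array([ 619.6, -462.7]), array([ 601.4, -364.5]), array([ 612.1, -266.3])]
wood [449.5  11. ] [ 22. 219.] [1234.1 -561.2   18. ]
[array([1275.8, -563.8]), array([1235.9, -943.6]), array([1192.4, -558.6]), array([1232.2, -178.8])]
tray [490.7 400.5  30. ] [array([632., 529.]), array([631., 282.]), array([350., 275.]), array([350., 515.])]
```

View pics/press0.png

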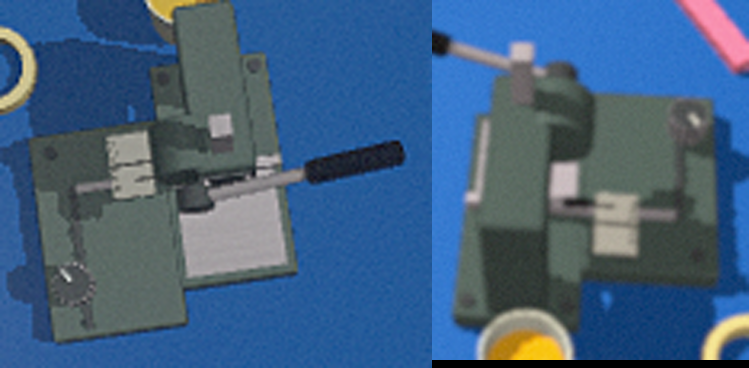

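Left half of the crop: the knob is at crop px (72,283), the scale plate at (130,165) with a bold line near its middle (y≈163), the pointer rod at y≈187, and the bed's white plate at (235,235). The lever grip runs to the right at (355,160). I'll go above the knob and scale and look with the wrist camera.

```bash
cat >> h.py <<'E'
def go(x,y,z,yaw,rot=None,s=None):
    "print the tool-frame delta to a down-pointing pose at world x,y,z,yaw"
    s=s or read_state(); R=Ro.from_euler('xyz',s["tool_rot"]); T=Ro.from_euler('xyz',[np.pi,0,yaw])
    d=R.inv().apply(np.array([x,y,z])-s["eef_pos"])/10; a=(R.inv()*T).as_rotvec()
    print("from",np.round(s["eef_pos"],1),np.round(s["tool_rot"],3),"d cm",np.round(d,2),"a",np.round(a,3), "q",np.round(s["qpos"],2))
E
python3 - <<'E'
from h import *
a=get_image("top")
f=lambda u,v:(215+u/3.2,130+v/3.2)
print("knob",onz(a,f(72,283),70)); print("plate",onz(a,f(130,165),40)); print("plate corners",[np.round(onz(a,f(*p),40)) for p in((106,135),(147,131),(155,195),(114,199))])
print("bed",[np.round(onz(a,f(*p),30)) for p in((185,277),(287,263))])
print("lever",onz(a,f(355,160),235))
w=get_image("wrist"); R=Ro.from_euler('xyz',read_state()["tool_rot"]).as_matrix()
C=-np.array(w["R"]).T@w["t"]; print("cam in tool",R.T@(C-read_state()["eef_pos"]),"cam axes in tool",R.T@np.array(w["R"]).T,w["mtx"][0,0],w["k1"])
k=onz(a,f(72,283),70); go(k[0]-20,k[1]-30,300,0.146+np.pi)
E
```

```text
knob [504.08773166 157.72664351  70.        ]
plate [626.38569296 105.3274778   40.        ]
plate corners [array([657., 130.,  40.]), array([661.,  89.,  40.]), array([596.,  80.,  40.]), array([592., 121.,  40.])]
bed [array([515.,  51.,  30.]), array([529., -51.,  30.])]
lever [ 588.00015542 -102.68298851  235.        ]
cam in tool [  75.9211557    -0.56188884 -141.85189648] cam axes in tool [[ 6.97170190e-04 -9.54645086e-01 -2.97745317e-01]
 [ 9.99999421e-01  4.21393312e-04  9.90405944e-04]
 [-8.20018282e-04 -2.97745835e-01  9.54644827e-01]] 306.4744046591032 -0.04695622831096785
from [201.8 617.7 231. ] [-3.141  0.     2.826] d cm [-42.05 -37.81  -6.88] a [-0.001 -0.    -0.462] q [-1.32  0.63  0.04  1.52 -0.03  1.   -0.02]
```

Run:
```python
from h import *
go(540,110,280,0.146+np.pi)
```

```text
from [201.8 617.7 231. ] [-3.141  0.     2.826] d cm [-47.92 -37.76  -4.88] a [-0.001 -0.    -0.462] q [-1.32  0.63  0.04  1.52 -0.03  1.   -0.02]
```

Emit:
send_rows(
  series=[
    {"dz":-4.9},
    {"dz":-4.9,"dx":-48,"dy":-37.8,"az":-0.462},
    {"dz":-4.9,"dx":-48,"dy":-37.8,"az":-0.462},
    {"dz":-4.9,"dx":-48,"dy":-37.8,"az":-0.462},
    {"dz":-4.9,"dx":-48,"dy":-37.8,"az":-0.462},
    {"dz":-4.9,"dx":-48,"dy":-37.8,"az":-0.462},
    {"dz":-4.9,"dx":-48,"dy":-37.8,"az":-0.462},
    {"dz":-4.9,"dx":-48,"dy":-37.8,"az":-0.462},
    {"dz":-4.9,"dx":-48,"dy":-37.8,"az":-0.462},
    {"dz":-4.9,"dx":-48,"dy":-37.8,"az":-0.462},
  ],
)

```text
invalid input at $.series[0]: expected keys ax, ay, az, dx, dy, dz, hand
```

Emit:
send_rows(
  series=[
    {"dx":0},
    {"dx":0},
    {"dx":0},
    {"dx":0},
    {"dx":0},
  ],
)

```text
invalid input at $.series[0]: expected keys ax, ay, az, dx, dy, dz, hand
```

Run:
```python
from h import *
go(540,110,280,0.146+np.pi)
w=get_image("wrist"); save(w,"w1.png",scale=1.42)
```

```text
from [201.8 617.7 231. ] [-3.141  0.     2.826] d cm [-47.92 -37.76  -4.88] a [-0.001 -0.    -0.462] q [-1.32  0.63  0.04  1.52 -0.03  1.   -0.02]
```

All seven keys are needed in every row.

Emit:
send_rows(
  series=[
    {"ax":0,"ay":0,"az":-0.462,"dx":-48,"dy":-37.8,"dz":-4.9,"hand":0},
    {"ax":0,"ay":0,"az":-0.462,"dx":-48,"dy":-37.8,"dz":-4.9,"hand":0},
    {"ax":0,"ay":0,"az":-0.462,"dx":-48,"dy":-37.8,"dz":-4.9,"hand":0},
    {"ax":0,"ay":0,"az":-0.462,"dx":-48,"dy":-37.8,"dz":-4.9,"hand":0},
    {"ax":0,"ay":0,"az":-0.462,"dx":-48,"dy":-37.8,"dz":-4.9,"hand":0},
    {"ax":0,"ay":0,"az":-0.462,"dx":-48,"dy":-37.8,"dz":-4.9,"hand":0},
    {"ax":0,"ay":0,"az":-0.462,"dx":-48,"dy":-37.8,"dz":-4.9,"hand":0},
    {"ax":0,"ay":0,"az":-0.462,"dx":-48,"dy":-37.8,"dz":-4.9,"hand":0},
    {"ax":0,"ay":0,"az":-0.462,"dx":-48,"dy":-37.8,"dz":-4.9,"hand":0},
    {"ax":0,"ay":0,"az":-0.462,"dx":-48,"dy":-37.8,"dz":-4.9,"hand":0},
  ],
)

```text
clock: 1.35
eef_pos: [479.2, 201.3, 271.8]
tool_rot: [3.141, 0.001, -2.995]
force: [0.7, 0.3, -0.2]
width: 85.3
gripper_force: 0.0
```

Run:
```python
from h import *
go(540,110,280,0.146+np.pi); print(read_state()["clock"])
```

```text
from [479.2 201.3 271.8] [ 3.141e+00  1.000e-03 -2.995e+00] d cm [-4.68 -9.92 -0.82] a [0.    0.001 0.   ] q [-0.42  0.39 -0.04  1.83  0.02  0.92  1.24]
1.35
```

Emit:
send_rows(
  series=[
    {"ax":0,"ay":0,"az":0,"dx":-4.7,"dy":-9.9,"dz":-0.8,"hand":0},
    {"ax":0,"ay":0,"az":0,"dx":-4.7,"dy":-9.9,"dz":-0.8,"hand":0},
    {"ax":0,"ay":0,"az":0,"dx":-4.7,"dy":-9.9,"dz":-0.8,"hand":0},
    {"ax":0,"ay":0,"az":0,"dx":-4.7,"dy":-9.9,"dz":-0.8,"hand":0},
    {"ax":0,"ay":0,"az":0,"dx":-4.7,"dy":-9.9,"dz":-0.8,"hand":0},
  ],
)

```text
clock: 1.85
eef_pos: [538.3, 113.6, 279.0]
tool_rot: [3.14, -0.001, -2.994]
force: [0.8, 1.3, -1.5]
width: 85.2
gripper_force: 0.0
```

Run:
```python
from h import *
go(540,110,280,0.146+np.pi); print(read_state()["clock"])
w=get_image("wrist"); save(w,"w1.png",scale=1.42); import pickle; pickle.dump(w,open("w1.pkl","wb"))
```

```text
from [538.3 113.6 279. ] [ 3.140e+00 -1.000e-03 -2.994e+00] d cm [-0.12 -0.38 -0.1 ] a [ 0.001 -0.001  0.002] q [-0.24  0.43 -0.02  1.74  0.01  0.97  1.45]
1.85
```

View pics/w1.png

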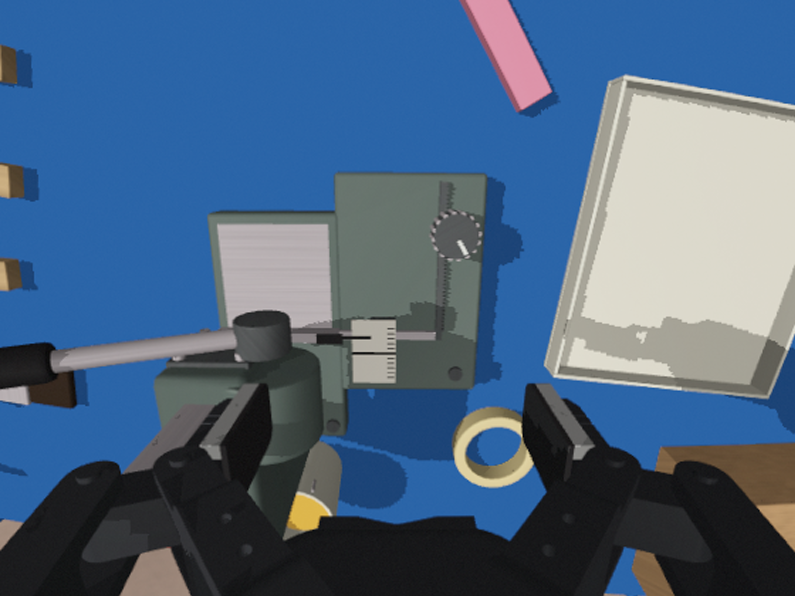

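The wrist view is clear. The knob is at (456,236), the pointer tip at (370,337), and the long bold mark is a line at y≈353, x 352–397. The white bed plate is at (275,270).

Run:
```python
from h import *
import pickle; w=pickle.load(open("w1.pkl","rb"))
save(w,"w1c.png",(215,205,295,275),9)
g=lambda u,v,z:onz(w,(u/1.42,v/1.42),z)
a=g(486,174,40);b=g(473,388,40);c=g(335,174,40);d=g(210,213,30);e=g(337,213,30)
print("wing left edge dir",np.arctan2(*(b-a)[1::-1]),"front",np.arctan2(*(a-c)[1::-1])-np.pi/2)
print("knob",g(456,236,70), "bed front corners",d,e)
```

```text
wing left edge dir 0.14515648969740252 front 0.14926360502259506
knob [505.63250326 157.50923789  70.        ] bed front corners [522.10937505 -56.47173171  30.        ] [505.99120807  55.90075344  30.        ]
```

View pics/w1c.png

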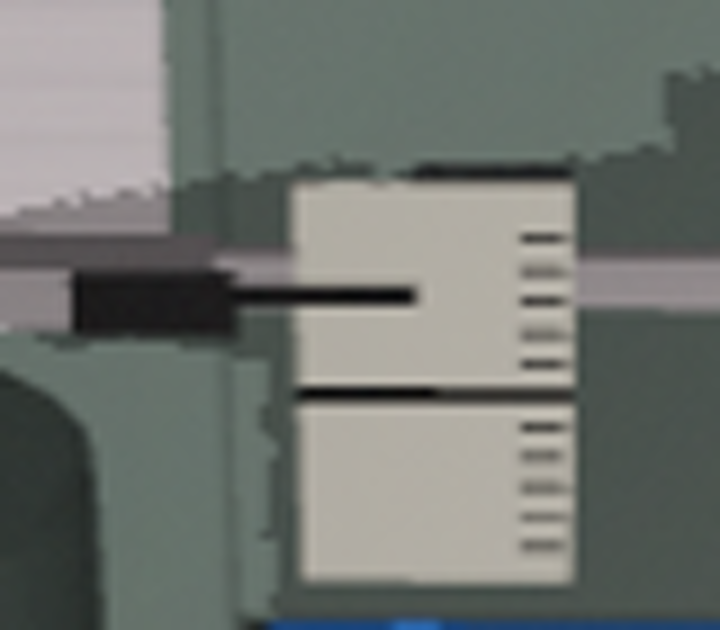

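The bold line is at crop y≈394 and spans the full plate width. The pointer tip is at (415,296), and the ticks are about 31 px per 5 mm, so the pointer must go back about 15.6 mm (about 3.1 rad anticlockwise).

Run:
```python
from h import *
import pickle; w=pickle.load(open("w1.pkl","rb"))
psi=.147; P=Ro.from_euler('z',psi).as_matrix()
g=lambda u,v,z:onz(w,(215+u/9,205+v/9),z)
m=g(435,394,40)
for z in(40,42,44,46): print(z,P.T@(g(415,296,z)-m))
k=g(0,0,0); k=onz(w,(456/1.42,236/1.42),70); print("mark",m,"knob rel",P.T@(k-m), "knob from mark",m+P@[-115,72,0])
for dy in (0.8,-0.8):
  go(505.6,157.5,130,np.pi+psi+dy)
```

```text
40 [-15.74654676  -2.736577     0.        ]
42 [-16.53325621  -2.6155052    2.        ]
44 [-17.31996567  -2.49443339   4.        ]
46 [-18.10667513  -2.37336159   6.        ]
mark [630.05522017 105.99146891  40.        ] knob rel [-115.53494379   69.18648545   30.        ] knob from mark [505.74957893 160.37076236  40.        ]
from [538.  114.3 279.1] [ 3.140e+00 -1.000e-03 -2.992e+00] d cm [ 2.55  4.73 14.92] a [ 0.002 -0.    -0.798] q [-0.24  0.43 -0.02  1.74  0.01  0.97  1.45]
from [538.  114.3 279.1] [ 3.140e+00 -1.000e-03 -2.992e+00] d cm [ 2.55  4.73 14.92] a [ 0.001 -0.002  0.802] q [-0.24  0.43 -0.02  1.74  0.01  0.97  1.45]
```

Emit:
send_rows(
  series=[
    {"ax":0,"ay":0,"az":2.98,"dx":2.6,"dy":4.7,"dz":8,"hand":0},
    {"ax":0,"ay":0,"az":2.98,"dx":2.6,"dy":4.7,"dz":8,"hand":0},
    {"ax":0,"ay":0,"az":2.98,"dx":2.6,"dy":4.7,"dz":8,"hand":0},
    {"ax":0,"ay":0,"az":2.98,"dx":2.6,"dy":4.7,"dz":8,"hand":0},
    {"ax":0,"ay":0,"az":2.98,"dx":2.6,"dy":4.7,"dz":8,"hand":0},
    {"ax":0,"ay":0,"az":2.98,"dx":2.6,"dy":4.7,"dz":8,"hand":0},
    {"ax":0,"ay":0,"az":2.98,"dx":2.6,"dy":4.7,"dz":8,"hand":0},
    {"ax":0,"ay":0,"az":2.98,"dx":2.6,"dy":4.7,"dz":8,"hand":0},
    {"ax":0,"ay":0,"az":2.98,"dx":2.6,"dy":4.7,"dz":8,"hand":0},
    {"ax":0,"ay":0,"az":2.98,"dx":2.6,"dy":4.7,"dz":8,"hand":0},
  ],
)

```text
clock: 2.9
eef_pos: [505.2, 157.4, 199.2]
tool_rot: [-3.141, -0.001, 1.786]
force: [-0.5, 0.0, 0.2]
width: 85.2
gripper_force: 0.0
```

```bash
python3 -c "
from h import *
go(505.5,158,110,0.3)"
```

```text
from [505.2 157.4 199.2] [-3.141e+00 -1.000e-03  1.786e+00] d cm [0.05 0.04 8.92] a [-2.000e-03 -1.000e-03  1.486e+00] q [-0.62  0.53  0.39  1.9  -0.28  0.77  0.14]
```

Emit:
send_rows(
  series=[
    {"ax":0,"ay":0,"az":1.48,"dx":0,"dy":0,"dz":8,"hand":0},
    {"ax":0,"ay":0,"az":1.48,"dx":0,"dy":0,"dz":8,"hand":0},
    {"ax":0,"ay":0,"az":1.48,"dx":0,"dy":0,"dz":8,"hand":0},
    {"ax":0,"ay":0,"az":1.48,"dx":0,"dy":0,"dz":8,"hand":0},
    {"ax":0,"ay":0,"az":1.48,"dx":0,"dy":0,"dz":8,"hand":0},
    {"ax":0,"ay":0,"az":1.48,"dx":0,"dy":0,"dz":8,"hand":0},
    {"ax":0,"ay":0,"az":1.48,"dx":0,"dy":0,"dz":8,"hand":0},
    {"ax":0,"ay":0,"az":1.48,"dx":0,"dy":0,"dz":8,"hand":0},
    {"ax":0,"ay":0,"az":1.48,"dx":0,"dy":0,"dz":8,"hand":0},
    {"ax":0,"ay":0,"az":1.48,"dx":0,"dy":0,"dz":8,"hand":0},
  ],
)

```text
clock: 3.9
eef_pos: [505.3, 157.5, 119.0]
tool_rot: [-3.14, 0.001, 0.306]
force: [0.7, 1.1, 0.3]
width: 85.2
gripper_force: 0.0
```

Emit:
send_rows(
  series=[
    {"ax":0,"ay":0,"az":0,"dx":0.1,"dy":0,"dz":4,"hand":0},
    {"ax":0,"ay":0,"az":0,"dx":0.1,"dy":0,"dz":6.9,"hand":0},
    {"ax":0,"ay":0,"az":0,"dx":0.1,"dy":0,"dz":6.9,"hand":0},
    {"ax":0,"ay":0,"az":0,"dx":0.1,"dy":0,"dz":6.9,"hand":0.5},
    {"ax":0,"ay":0,"az":0,"dx":0.1,"dy":0,"dz":6.9,"hand":1},
    {"ax":0,"ay":0,"az":0,"dx":0.1,"dy":0,"dz":6.9,"hand":1},
    {"ax":0,"ay":0,"az":0,"dx":0.1,"dy":0,"dz":6.9,"hand":1},
    {"ax":0,"ay":0,"az":0,"dx":0.1,"dy":0,"dz":6.9,"hand":1},
    {"ax":0,"ay":0,"az":0,"dx":0.1,"dy":0,"dz":6.9,"hand":1},
    {"ax":0,"ay":0,"az":0,"dx":0.1,"dy":0,"dz":6.9,"hand":1},
  ],
)

```text
clock: 4.9
eef_pos: [507.5, 158.4, 52.2]
tool_rot: [-3.136, -0.002, 0.309]
force: [-2.9, 5.9, 10.4]
width: 36.0
gripper_force: 58.8
```

Emit:
send_rows(
  series=[
    {"ax":0,"ay":0,"az":-0.15,"dx":0,"dy":0,"dz":0,"hand":1},
    {"ax":0,"ay":0,"az":-0.3,"dx":0,"dy":0,"dz":0,"hand":1},
    {"ax":0,"ay":0,"az":-0.45,"dx":0,"dy":0,"dz":0,"hand":1},
    {"ax":0,"ay":0,"az":-0.6,"dx":0,"dy":0,"dz":0,"hand":1},
    {"ax":0,"ay":0,"az":-0.75,"dx":0,"dy":0,"dz":0,"hand":1},
    {"ax":0,"ay":0,"az":-0.9,"dx":0,"dy":0,"dz":0,"hand":1},
    {"ax":0,"ay":0,"az":-1.05,"dx":0,"dy":0,"dz":0,"hand":1},
    {"ax":0,"ay":0,"az":-1.2,"dx":0,"dy":0,"dz":0,"hand":1},
    {"ax":0,"ay":0,"az":-1.35,"dx":0,"dy":0,"dz":0,"hand":1},
    {"ax":0,"ay":0,"az":-1.5,"dx":0,"dy":0,"dz":0,"hand":1},
  ],
)

```text
clock: 5.9
eef_pos: [505.6, 159.4, 52.2]
tool_rot: [-3.14, -0.006, 1.816]
force: [-6.6, 8.2, 12.2]
width: 36.3
gripper_force: 59.0
```

Emit:
send_rows(
  series=[
    {"ax":0,"ay":0,"az":-0.15,"dx":0,"dy":0,"dz":0,"hand":1},
    {"ax":0,"ay":0,"az":-0.3,"dx":0,"dy":0,"dz":0,"hand":1},
    {"ax":0,"ay":0,"az":-0.45,"dx":0,"dy":0,"dz":0,"hand":1},
    {"ax":0,"ay":0,"az":-0.6,"dx":0,"dy":0,"dz":0,"hand":1},
    {"ax":0,"ay":0,"az":-0.75,"dx":0,"dy":0,"dz":0,"hand":1},
    {"ax":0,"ay":0,"az":-0.9,"dx":0,"dy":0,"dz":0,"hand":1},
    {"ax":0,"ay":0,"az":-1.05,"dx":0,"dy":0,"dz":0,"hand":1},
    {"ax":0,"ay":0,"az":-1.2,"dx":0,"dy":0,"dz":0,"hand":1},
    {"ax":0,"ay":0,"az":-1.35,"dx":0,"dy":0,"dz":0,"hand":1},
    {"ax":0,"ay":0,"az":-1.5,"dx":0,"dy":0,"dz":0,"hand":1},
  ],
)

```text
clock: 6.9
eef_pos: [504.5, 157.5, 52.2]
tool_rot: [3.14, -0.003, -2.967]
force: [-9.9, 5.3, 15.2]
width: 36.2
gripper_force: 59.4
```

Emit:
send_rows(
  series=[
    {"ax":0,"ay":0,"az":-0.1,"dx":0,"dy":0,"dz":0,"hand":1},
    {"ax":0,"ay":0,"az":-0.1,"dx":0,"dy":0,"dz":0,"hand":1},
    {"ax":0,"ay":0,"az":-0.1,"dx":0,"dy":0,"dz":0,"hand":1},
  ],
)

```text
clock: 7.2
eef_pos: [504.6, 157.4, 52.2]
tool_rot: [3.14, -0.003, -2.872]
force: [-10.8, 5.1, 16.4]
width: 36.1
gripper_force: 59.6
```

Run:
```python
from h import *
go(505.5,158,50,np.pi+.147)
w=get_image("wrist"); save(w,"w2.png",scale=1.42)
```

```text
from [504.6 157.4  52.2] [ 3.140e+00 -3.000e-03 -2.872e+00] d cm [-0.11  0.03  0.22] a [ 0.002 -0.003  0.123] q [-0.25  0.74 -0.16  1.99  0.24  0.44  1.25]
```

View pics/w2.png

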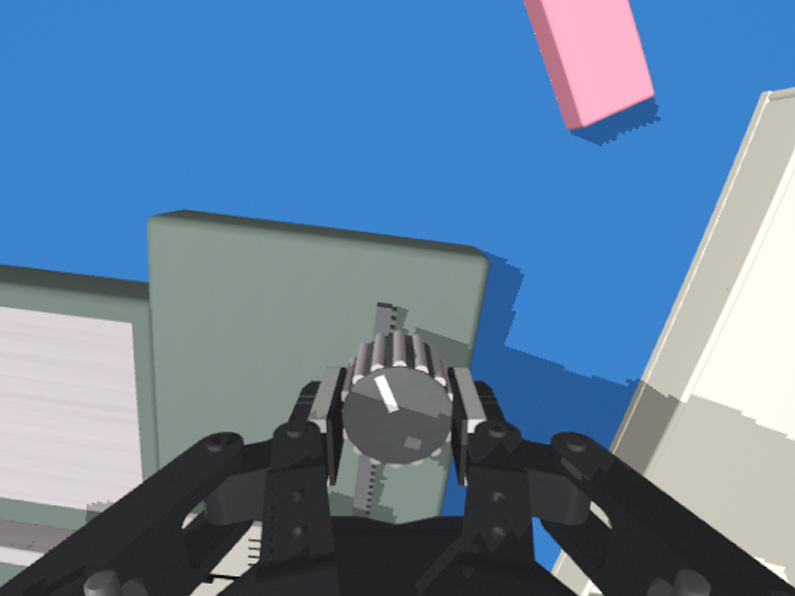

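The knob is gripped squarely at (398,415) and has turned about 3.1 rad. I'll release, lift, and look at the scale from straight above to avoid parallax.

Emit:
send_rows(
  series=[
    {"ax":0,"ay":0,"az":0,"dx":0,"dy":0,"dz":0,"hand":0},
    {"ax":0,"ay":0,"az":0,"dx":0,"dy":0,"dz":0,"hand":0},
    {"ax":0,"ay":0,"az":0,"dx":0,"dy":0,"dz":0,"hand":0},
    {"ax":0,"ay":0,"az":0,"dx":0,"dy":0,"dz":-5,"hand":0},
    {"ax":0,"ay":0,"az":0,"dx":0,"dy":0,"dz":-10,"hand":0},
    {"ax":0,"ay":0,"az":0,"dx":0,"dy":0,"dz":-15,"hand":0},
    {"ax":0,"ay":0,"az":0,"dx":0,"dy":0,"dz":-20,"hand":0},
    {"ax":0,"ay":0,"az":0,"dx":0,"dy":0,"dz":-20,"hand":0},
  ],
)

```text
clock: 8.05
eef_pos: [512.0, 156.2, 257.2]
tool_rot: [3.141, 0.014, -2.877]
force: [0.6, 1.1, -0.3]
width: 85.1
gripper_force: 0.0
```

Run:
```python
from h import *
go(705,117,255,np.pi+.147)
```

```text
from [512.  156.2 257.2] [ 3.141  0.014 -2.877] d cm [-17.6   -8.83   0.46] a [0.001 0.014 0.118] q [-0.17  0.44 -0.26  1.81  0.14  0.9   1.35]
```

Emit:
send_rows(
  series=[
    {"ax":0,"ay":0,"az":0.118,"dx":-17.6,"dy":-8.8,"dz":0,"hand":0},
    {"ax":0,"ay":0,"az":0.118,"dx":-17.6,"dy":-8.8,"dz":0,"hand":0},
    {"ax":0,"ay":0,"az":0.118,"dx":-17.6,"dy":-8.8,"dz":0,"hand":0},
    {"ax":0,"ay":0,"az":0.118,"dx":-17.6,"dy":-8.8,"dz":0,"hand":0},
    {"ax":0,"ay":0,"az":0.118,"dx":-17.6,"dy":-8.8,"dz":0,"hand":0},
    {"ax":0,"ay":0,"az":0.118,"dx":-17.6,"dy":-8.8,"dz":0,"hand":0},
    {"ax":0,"ay":0,"az":0.118,"dx":-17.6,"dy":-8.8,"dz":0,"hand":0},
  ],
)

```text
clock: 8.75
eef_pos: [699.3, 117.0, 249.9]
tool_rot: [3.141, -0.002, -2.993]
force: [-0.7, -0.5, 0.5]
width: 85.8
gripper_force: 0.0
```

Run:
```python
from h import *
import pickle
go(705,117,255,np.pi+.147)
w=get_image("wrist"); pickle.dump(w,open("w3.pkl","wb"))
m=proj(w,[630,106,40]); c=-np.array(w["R"]).T@w["t"]; print(m,c,proj(w,[518,0,30]))
x,y=int(m[0]),int(m[1]); save(w,"w3c.png",(x-50,max(y-40,0),x+50,y+35),8); print(x-50,max(y-40,0))
```

```text
from [699.3 117.  249.9] [ 3.141e+00 -2.000e-03 -2.993e+00] d cm [-0.57 -0.08 -0.51] a [ 0.    -0.002  0.002] q [-0.1   0.71 -0.2   1.3   0.14  1.15  1.41]
[278.77863909 126.22078073] [624.2713989  105.19884028 391.95872811] [194.01382142   1.46779615]
228 86
```

View pics/w3c.png

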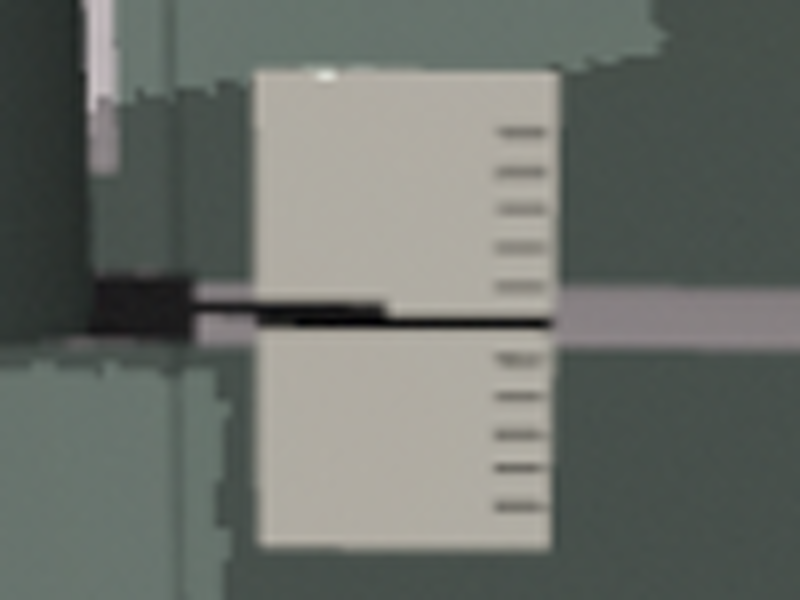

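From straight above, the pointer centre is at crop y≈309 and the bold mark at y≈322, with 37 px per 5 mm. The pointer is 1.75 mm short, so it needs 0.35 rad more anticlockwise.

Run:
```python
from h import *
import pickle
w=pickle.load(open("w3.pkl","rb")); P=Ro.from_euler('z',.147).as_matrix()
m=onz(w,(228+405/8,86+322/8),40); print("mark",m,"knob from mark",m+P@[-115,72,0])
go(505,158,110,np.pi+.147)
```

```text
mark [630.05627782 105.83649442  40.        ] knob from mark [505.75063658 160.21578787  40.        ]
from [699.2 117.2 250.4] [ 3.141e+00 -1.000e-03 -2.992e+00] d cm [18.59  6.92 14.06] a [ 0.    -0.001  0.002] q [-0.1   0.71 -0.2   1.3   0.14  1.15  1.41]
```

Emit:
send_rows(
  series=[
    {"ax":0,"ay":0,"az":0,"dx":18.6,"dy":6.9,"dz":0,"hand":0},
    {"ax":0,"ay":0,"az":0,"dx":18.6,"dy":6.9,"dz":0,"hand":0},
    {"ax":0,"ay":0,"az":0,"dx":18.6,"dy":6.9,"dz":0,"hand":0},
    {"ax":0,"ay":0,"az":0,"dx":18.6,"dy":6.9,"dz":0,"hand":0},
    {"ax":0,"ay":0,"az":0,"dx":18.6,"dy":6.9,"dz":5,"hand":0},
    {"ax":0,"ay":0,"az":0,"dx":18.6,"dy":6.9,"dz":9,"hand":0},
    {"ax":0,"ay":0,"az":0,"dx":18.6,"dy":6.9,"dz":13,"hand":0},
    {"ax":0,"ay":0,"az":0,"dx":18.6,"dy":6.9,"dz":16,"hand":0},
    {"ax":0,"ay":0,"az":0,"dx":18.6,"dy":6.9,"dz":19.8,"hand":0},
    {"ax":0,"ay":0,"az":0,"dx":18.6,"dy":6.9,"dz":19.8,"hand":0},
  ],
)

```text
clock: 9.8
eef_pos: [502.3, 156.5, 49.4]
tool_rot: [-3.14, -0.008, -2.992]
force: [-1.1, -0.1, 0.2]
width: 85.2
gripper_force: 0.0
```

Emit:
send_rows(
  series=[
    {"ax":0,"ay":0,"az":0,"dx":0,"dy":0,"dz":0,"hand":0.5},
    {"ax":0,"ay":0,"az":0,"dx":0,"dy":0,"dz":0,"hand":1},
    {"ax":0,"ay":0,"az":0,"dx":0,"dy":0,"dz":0,"hand":1},
    {"ax":0,"ay":0,"az":0,"dx":0,"dy":0,"dz":0,"hand":1},
    {"ax":0,"ay":0,"az":0,"dx":0,"dy":0,"dz":0,"hand":1},
    {"ax":0,"ay":0,"az":0,"dx":0,"dy":0,"dz":0,"hand":1},
    {"ax":0,"ay":0,"az":0,"dx":0,"dy":0,"dz":0,"hand":1},
  ],
)

```text
clock: 10.5
eef_pos: [507.5, 158.3, 54.7]
tool_rot: [3.14, 0.004, -2.993]
force: [-2.0, -0.2, 10.9]
width: 35.8
gripper_force: 58.7
```

Emit:
send_rows(
  series=[
    {"ax":0,"ay":0,"az":-0.1,"dx":0,"dy":0,"dz":0,"hand":1},
    {"ax":0,"ay":0,"az":-0.2,"dx":0,"dy":0,"dz":0,"hand":1},
    {"ax":0,"ay":0,"az":-0.3,"dx":0,"dy":0,"dz":0,"hand":1},
    {"ax":0,"ay":0,"az":-0.36,"dx":0,"dy":0,"dz":0,"hand":1},
    {"ax":0,"ay":0,"az":-0.36,"dx":0,"dy":0,"dz":0,"hand":1},
    {"ax":0,"ay":0,"az":-0.36,"dx":0,"dy":0,"dz":0,"hand":1},
    {"ax":0,"ay":0,"az":-0.36,"dx":0,"dy":0,"dz":0,"hand":1},
  ],
)

```text
clock: 11.2
eef_pos: [507.4, 158.8, 54.7]
tool_rot: [3.141, 0.004, -2.632]
force: [-1.8, 2.4, 10.5]
width: 35.8
gripper_force: 58.9
```

Emit:
send_rows(
  series=[
    {"ax":0,"ay":0,"az":0,"dx":0,"dy":0,"dz":0,"hand":0},
    {"ax":0,"ay":0,"az":0,"dx":0,"dy":0,"dz":0,"hand":0},
    {"ax":0,"ay":0,"az":0,"dx":0,"dy":0,"dz":0,"hand":0},
    {"ax":0,"ay":0,"az":0,"dx":0,"dy":0,"dz":-5,"hand":0},
    {"ax":0,"ay":0,"az":0,"dx":0,"dy":0,"dz":-10,"hand":0},
    {"ax":0,"ay":0,"az":0,"dx":0,"dy":0,"dz":-15,"hand":0},
    {"ax":0,"ay":0,"az":0,"dx":0,"dy":0,"dz":-20,"hand":0},
    {"ax":0,"ay":0,"az":0,"dx":0,"dy":0,"dz":-20,"hand":0},
  ],
)

```text
clock: 12.0
eef_pos: [510.2, 158.9, 259.0]
tool_rot: [-3.139, 0.013, -2.634]
force: [-0.4, 0.0, -0.6]
width: 85.1
gripper_force: 0.0
```

Run:
```python
from h import *
go(705,117,255,np.pi+.147)
```

```text
from [510.2 158.9 259. ] [-3.139  0.013 -2.634] d cm [-14.98 -13.13   0.62] a [-0.     0.013  0.361] q [-0.09  0.44 -0.38  1.81  0.2   0.91  1.52]
```

Emit:
send_rows(
  series=[
    {"ax":0,"ay":0,"az":0.36,"dx":-15,"dy":-13.1,"dz":0,"hand":0},
    {"ax":0,"ay":0,"az":0.36,"dx":-15,"dy":-13.1,"dz":0,"hand":0},
    {"ax":0,"ay":0,"az":0.36,"dx":-15,"dy":-13.1,"dz":0,"hand":0},
    {"ax":0,"ay":0,"az":0.36,"dx":-15,"dy":-13.1,"dz":0,"hand":0},
    {"ax":0,"ay":0,"az":0.36,"dx":-15,"dy":-13.1,"dz":0,"hand":0},
    {"ax":0,"ay":0,"az":0.36,"dx":-15,"dy":-13.1,"dz":0,"hand":0},
    {"ax":0,"ay":0,"az":0.36,"dx":-15,"dy":-13.1,"dz":0,"hand":0},
    {"ax":0,"ay":0,"az":0.36,"dx":-15,"dy":-13.1,"dz":0,"hand":0},
  ],
)

```text
clock: 12.8
eef_pos: [700.0, 116.6, 252.7]
tool_rot: [3.141, -0.001, -2.992]
force: [-0.3, -0.0, 0.5]
width: 86.0
gripper_force: 0.0
```

Run:
```python
from h import *
w=get_image("wrist"); m=proj(w,[630,106,40]); print(-np.array(w["R"]).T@w["t"])
g=cv2.cvtColor(w["pixels"],cv2.COLOR_RGB2GRAY).astype(float); x,y=map(int,m)
save(w,"w4c.png",(x-50,y-40,x+50,y+35),8)
for dx in range(-20,20,4): # darkness centroid along column
    c=230-g[y-14:y+14,x+dx-1:x+dx+2].mean(1); c=np.clip(c-c.min()-25,0,None); print(dx,round((c*np.arange(y-14,y+14)).sum()/(c.sum()+1e-9),2),round(c.sum()),end='; ')
```

```text
[624.8319423  104.78889712 394.71186018]
-20 124.63 501; -16 124.72 168; -12 124.8 150; -8 124.83 144; -4 124.84 146; 0 124.84 159; 4 124.84 158; 8 124.99 180; 12 125.24 258; 16 124.7 211;
```

View pics/w4c.png

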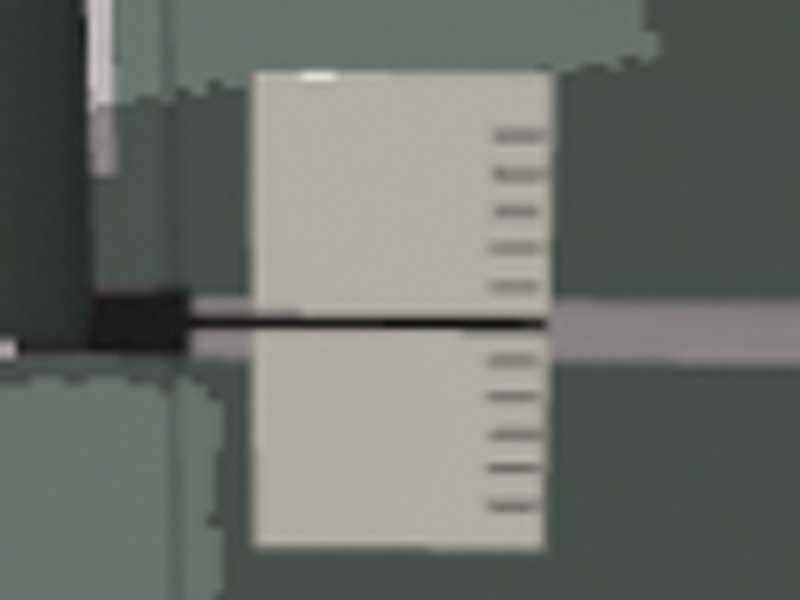

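The pointer now lies on the bold mark (both at crop y≈322, full-width line). The stop is set. Next I'll refine the bed position from the first wrist view and plan the traverse to the first batten.

```bash
cat >> h.py <<'E'
def battens():
    a=get_image("top"); hsv=cv2.cvtColor(a["pixels"],cv2.COLOR_RGB2HSV)
    m=cv2.inRange(hsv,(8,50,110),(25,170,255)); out=[]
    for c in cv2.findContours(m,cv2.RETR_EXTERNAL,cv2.CHAIN_APPROX_NONE)[0]:
        r=cv2.minAreaRect(c); l=sorted(r[1])
        if not(50<l[1]<70 and 5<l[0]<13): continue
        w=np.array([onz(a,p,18)[:2] for p in cv2.boxPoints(r)]); e=w-w.mean(0)
        d=max([w[1]-w[0],w[2]-w[1]],key=np.linalg.norm); d=d*(-np.sign(d[1]) if abs(d[1])>abs(d[0]) else 1)
        out.append((w.mean(0),np.arctan2(d[1],d[0])))
    return a,out
E
python3 - <<'E'
from h import *
import pickle; w=pickle.load(open("w1.pkl","rb")); P=Ro.from_euler('z',.147).as_matrix(); m=np.array([630.05,105.9,40])
hsv=cv2.cvtColor(w["pixels"],cv2.COLOR_RGB2HSV); g=cv2.inRange(hsv,(0,0,110),(179,40,255)); g[:150]=0; g[240:]=0; g[:,:148]=0; g[:,236:]=0
ys,xs=np.where(g); 
for row in (165,175,185,195,205):
    x=np.where(g[row])[0]; A,B=[P.T@(onz(w,(q,row),30)-m) for q in (x[0]-.5,x[-1]+.5)]; print("plate row",row,A.round(1),B.round(1),((A+B)/2).round(1))
c=np.where(g[:,190])[0]; print("plate front x",(P.T@(onz(w,(190,c[0]-.5),30)-m)).round(1))
print("base right-front corner",(P.T@(onz(w,(210/1.42,213/1.42),30)-m)).round(1))
a,bs=battens(); print(bs)
go(480,117,330,np.pi+.147); go(416,-307,330,np.pi/2)
E
```

```text
plate row 165 [-111.6 -147.6  -10. ] [-111.2  -34.3  -10. ] [-111.4  -90.9  -10. ]
plate row 175 [ -98.7 -147.8  -10. ] [-98.4 -34.8 -10. ] [-98.5 -91.3 -10. ]
plate row 185 [ -85.5 -148.1  -10. ] [-85.3 -35.3 -10. ] [-85.4 -91.7 -10. ]
plate row 195 [ -72.1 -148.4  -10. ] [-72.  -35.9 -10. ] [-72.  -92.1 -10. ]
plate row 205 [ -58.4 -147.4  -10. ] [-58.4 -36.4 -10. ] [-58.4 -91.9 -10. ]
plate front x [-128.4  -91.2  -10. ]
base right-front corner [-130.6 -144.8  -10. ]
[(array([ 414.37828191, -352.03949649]), np.float64(-1.5744112805299486)), (array([ 515.6628455, -352.5073532]), np.float64(-1.603405907420122)), (array([ 615.89193367, -364.48161682]), np.float64(-1.5324598165938732))]
from [700.4 116.4 253.1] [ 3.142  0.    -2.992] d cm [21.78  3.34 -7.7 ] a [0.    0.    0.002] q [-0.08  0.71 -0.25  1.29  0.18  1.16  1.38]
from [700.4 116.4 253.1] [ 3.142  0.    -2.992] d cm [ 34.42 -37.63  -7.71] a [0.   0.   1.72] q [-0.08  0.71 -0.25  1.29  0.18  1.16  1.38]
```

Emit:
send_rows(
  series=[
    {"ax":0,"ay":0,"az":0,"dx":5,"dy":3.3,"dz":-7.7,"hand":0},
    {"ax":0,"ay":0,"az":0,"dx":21.8,"dy":3.3,"dz":-7.7,"hand":0},
    {"ax":0,"ay":0,"az":0,"dx":21.8,"dy":3.3,"dz":-7.7,"hand":0},
    {"ax":0,"ay":0,"az":0,"dx":21.8,"dy":3.3,"dz":-7.7,"hand":0},
    {"ax":0,"ay":0,"az":0,"dx":21.8,"dy":3.3,"dz":-7.7,"hand":0},
    {"ax":0,"ay":0,"az":1.72,"dx":34.4,"dy":-37.6,"dz":-7.7,"hand":0},
    {"ax":0,"ay":0,"az":1.72,"dx":34.4,"dy":-37.6,"dz":-7.7,"hand":0},
    {"ax":0,"ay":0,"az":1.72,"dx":34.4,"dy":-37.6,"dz":-7.7,"hand":0},
    {"ax":0,"ay":0,"az":1.72,"dx":34.4,"dy":-37.6,"dz":-7.7,"hand":0},
    {"ax":0,"ay":0,"az":1.72,"dx":34.4,"dy":-37.6,"dz":-7.7,"hand":0},
  ],
)

```text
clock: 13.9
eef_pos: [442.2, -132.4, 330.2]
tool_rot: [3.141, 0.002, 2.534]
force: [2.1, -0.8, -0.1]
width: 85.6
gripper_force: 0.0
```

Run:
```python
from h import *
go(415.5,-307,200,np.pi/2-.004)
```

```text
from [ 442.2 -132.4  330.2] [3.141e+00 2.000e-03 2.534e+00] d cm [ -7.75 -15.87  13.02] a [0.002 0.001 0.968] q [ 0.26  0.24 -0.04  1.88  0.01  1.02  1.18]
```

Emit:
send_rows(
  series=[
    {"ax":0,"ay":0,"az":0.968,"dx":-7.8,"dy":-15.9,"dz":13,"hand":0},
    {"ax":0,"ay":0,"az":0.968,"dx":-7.8,"dy":-15.9,"dz":13,"hand":0},
    {"ax":0,"ay":0,"az":0.968,"dx":-7.8,"dy":-15.9,"dz":13,"hand":0},
    {"ax":0,"ay":0,"az":0.968,"dx":-7.8,"dy":-15.9,"dz":13,"hand":0},
    {"ax":0,"ay":0,"az":0.968,"dx":-7.8,"dy":-15.9,"dz":13,"hand":0},
    {"ax":0,"ay":0,"az":0.968,"dx":-7.8,"dy":-15.9,"dz":13,"hand":0},
    {"ax":0,"ay":0,"az":0.968,"dx":-7.8,"dy":-15.9,"dz":13,"hand":0},
    {"ax":0,"ay":0,"az":0.968,"dx":-7.8,"dy":-15.9,"dz":13,"hand":0},
    {"ax":0,"ay":0,"az":0.968,"dx":-7.8,"dy":-15.9,"dz":13,"hand":0},
  ],
)

```text
clock: 14.8
eef_pos: [417.6, -305.7, 199.7]
tool_rot: [3.141, 0.0, 1.574]
force: [0.7, 0.1, -0.2]
width: 85.5
gripper_force: 0.0
```

Run:
```python
from h import *
go(415.5,-307,3,np.pi/2-.004)
w=get_image("wrist"); save(w,"w5.png",scale=1.42)
```

```text
from [ 417.6 -305.7  199.7] [3.141 0.    1.574] d cm [-0.13 -0.23 19.67] a [0.001 0.    0.007] q [ 0.41  0.49  0.24  1.92 -0.17  0.74  0.75]
```

View pics/w5.png

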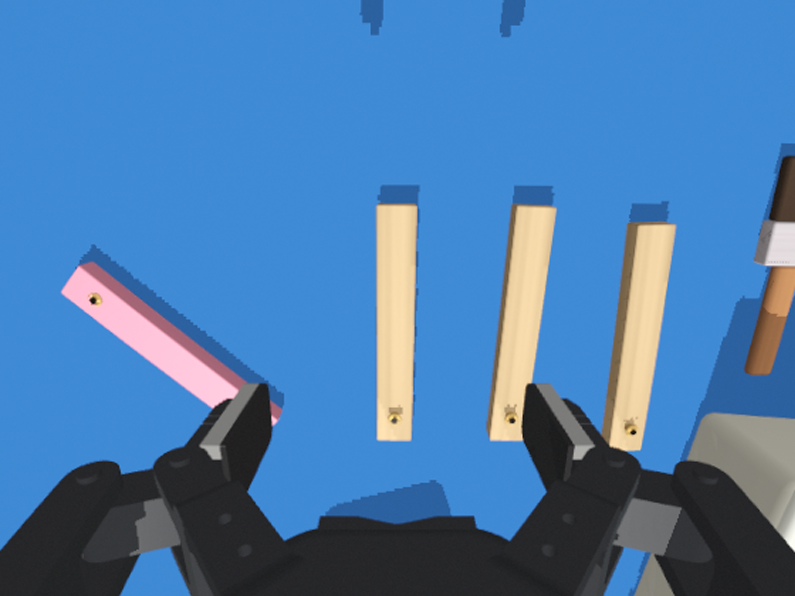

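The wrist view shows the near wooden batten centred between the fingers, top face at (395,320) with its bush at (394,419). The other two are at (528,320) and (645,330). The pink one is off to the left, so I descend and grip.

Emit:
send_rows(
  series=[
    {"ax":0,"ay":0,"az":0.007,"dx":-0.1,"dy":-0.2,"dz":5,"hand":0},
    {"ax":0,"ay":0,"az":0.007,"dx":-0.1,"dy":-0.2,"dz":10,"hand":0},
    {"ax":0,"ay":0,"az":0.007,"dx":-0.1,"dy":-0.2,"dz":14,"hand":0},
    {"ax":0,"ay":0,"az":0.007,"dx":-0.1,"dy":-0.2,"dz":17,"hand":0},
    {"ax":0,"ay":0,"az":0.007,"dx":-0.1,"dy":-0.2,"dz":19,"hand":0.3},
    {"ax":0,"ay":0,"az":0.007,"dx":-0.1,"dy":-0.2,"dz":19.5,"hand":0.6},
    {"ax":0,"ay":0,"az":0.007,"dx":-0.1,"dy":-0.2,"dz":19.5,"hand":1},
    {"ax":0,"ay":0,"az":0.007,"dx":-0.1,"dy":-0.2,"dz":19.5,"hand":1},
    {"ax":0,"ay":0,"az":0.007,"dx":-0.1,"dy":-0.2,"dz":19.5,"hand":1},
    {"ax":0,"ay":0,"az":0.007,"dx":-0.1,"dy":-0.2,"dz":19.5,"hand":1},
  ],
)

```text
clock: 15.85
eef_pos: [416.3, -307.7, 5.6]
tool_rot: [3.139, 0.001, 1.565]
force: [0.2, 0.1, 5.6]
width: 28.2
gripper_force: 59.9
```

Emit:
send_rows(
  series=[
    {"ax":0,"ay":0,"az":0,"dx":0,"dy":0,"dz":0,"hand":1},
    {"ax":0,"ay":0,"az":0,"dx":0,"dy":0,"dz":0,"hand":1},
    {"ax":0,"ay":0,"az":0,"dx":0,"dy":0,"dz":-3,"hand":1},
    {"ax":0,"ay":0,"az":0,"dx":0,"dy":0,"dz":-7,"hand":1},
    {"ax":0,"ay":0,"az":0,"dx":0,"dy":0,"dz":-11,"hand":1},
    {"ax":0,"ay":0,"az":0,"dx":0,"dy":0,"dz":-11,"hand":1},
    {"ax":0,"ay":0,"az":0,"dx":0,"dy":0,"dz":-11,"hand":1},
  ],
)

```text
clock: 16.55
eef_pos: [416.1, -307.2, 115.4]
tool_rot: [3.139, 0.001, 1.565]
force: [0.2, 0.2, -0.8]
width: 28.5
gripper_force: 59.7
```

```bash
cat >> h.py <<'E'
psi=.147; PP=Ro.from_euler('z',psi).as_matrix(); M0=np.array([630.05,105.9,0.])
PUN=np.array([-30.,-90.,0.])           # punch in mark frame (estimate)
def press(x,y,z,**k):  # pose relative to punch, press axes
    p=M0+PP@(PUN+[x,y,0]); print("press",x,y,z,end=" "); go(p[0],p[1],z,np.pi+psi,**k)
E
python3 - <<'E'
from h import *
press(-185,0,115)
E
```

```text
press -185 0 115 from [ 416.1 -307.2  115.4] [3.139e+00 1.000e-03 1.565e+00] d cm [2.927e+01 1.280e+00 1.000e-02] a [ 1.000e-03  3.000e-03 -1.723e+00] q [ 0.45  0.62  0.2   2.   -0.23  0.54  0.8 ]
```

Emit:
send_rows(
  series=[
    {"ax":0,"ay":0,"az":-0.3,"dx":5,"dy":1.3,"dz":0,"hand":1},
    {"ax":0,"ay":0,"az":-0.4,"dx":8,"dy":1.3,"dz":0,"hand":1},
    {"ax":0,"ay":0,"az":-0.5,"dx":11,"dy":1.3,"dz":0,"hand":1},
    {"ax":0,"ay":0,"az":-0.65,"dx":14,"dy":1.3,"dz":0,"hand":1},
    {"ax":0,"ay":0,"az":-0.8,"dx":17,"dy":1.3,"dz":0,"hand":1},
    {"ax":0,"ay":0,"az":-0.95,"dx":20,"dy":1.3,"dz":0,"hand":1},
    {"ax":0,"ay":0,"az":-1.1,"dx":23,"dy":1.3,"dz":0,"hand":1},
    {"ax":0,"ay":0,"az":-1.25,"dx":26,"dy":1.3,"dz":0,"hand":1},
    {"ax":0,"ay":0,"az":-1.4,"dx":29.3,"dy":1.3,"dz":0,"hand":1},
    {"ax":0,"ay":0,"az":-1.55,"dx":29.3,"dy":1.3,"dz":0,"hand":1},
  ],
)

```text
clock: 17.55
eef_pos: [429.3, -9.0, 113.2]
tool_rot: [3.139, -0.002, 3.079]
force: [-0.1, -1.3, -0.7]
width: 28.3
gripper_force: 59.7
```

Run:
```python
from h import *
press(-185,0,45)
```

```text
press -185 0 45 from [429.3  -9.  113.2] [ 3.139e+00 -2.000e-03  3.079e+00] d cm [-0.18 -0.57  6.82] a [ 0.003 -0.002 -0.21 ] q [ 0.06  0.54 -0.15  2.22  0.19  0.4   1.27]
```

Emit:
send_rows(
  series=[
    {"ax":0,"ay":0,"az":-0.15,"dx":-0.2,"dy":-0.6,"dz":0,"hand":1},
    {"ax":0,"ay":0,"az":-0.21,"dx":-0.2,"dy":-0.6,"dz":2,"hand":1},
    {"ax":0,"ay":0,"az":-0.21,"dx":-0.2,"dy":-0.6,"dz":4.5,"hand":1},
    {"ax":0,"ay":0,"az":-0.21,"dx":-0.2,"dy":-0.6,"dz":6.8,"hand":1},
    {"ax":0,"ay":0,"az":-0.21,"dx":-0.2,"dy":-0.6,"dz":6.8,"hand":1},
    {"ax":0,"ay":0,"az":-0.21,"dx":-0.2,"dy":-0.6,"dz":6.8,"hand":1},
  ],
)

```text
clock: 18.15
eef_pos: [431.2, -19.9, 45.6]
tool_rot: [3.14, -0.001, -3.008]
force: [0.2, 0.3, -1.1]
width: 28.5
gripper_force: 59.8
```

Run:
```python
from h import *
press(-120,0,38)
w=get_image("wrist"); save(w,"w6.png",scale=1.42); import pickle; pickle.dump(w,open("w6.pkl","wb"))
for z in (70,90,110): print(proj(w,M0+PP@PUN+[0,0,z])*1.42)
```

```text
press -120 0 38 from [431.2 -19.9  45.6] [ 3.140e+00 -1.000e-03 -3.008e+00] d cm [-6.5   0.62  0.75] a [ 0.001 -0.001 -0.013] q [ 0.09  0.69 -0.15  2.25  0.42  0.23  1.27]
[413.72824776 767.52436335]
[415.38950525 823.09843308]
[417.27717288 886.8309329 ]
```

View pics/w6.png

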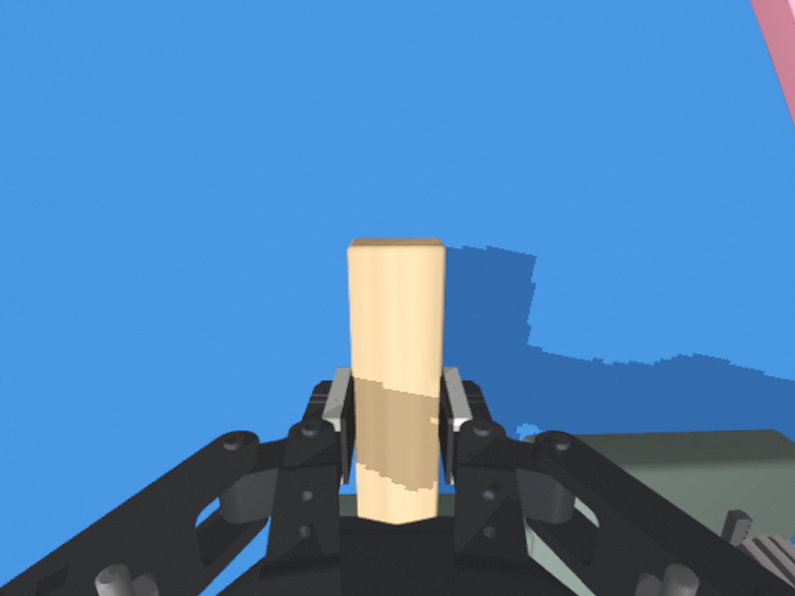

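The batten is held squarely, near end at (396,243), and its far end is over the bed. The punch isn't visible from here. Move in towards the stop.

Emit:
send_rows(
  series=[
    {"ax":0,"ay":0,"az":0,"dx":-1.5,"dy":0.6,"dz":0,"hand":1},
    {"ax":0,"ay":0,"az":-0.013,"dx":-3,"dy":0.6,"dz":0.4,"hand":1},
    {"ax":0,"ay":0,"az":-0.013,"dx":-4.5,"dy":0.6,"dz":0.8,"hand":1},
    {"ax":0,"ay":0,"az":-0.013,"dx":-5.5,"dy":0.6,"dz":0.8,"hand":1},
    {"ax":0,"ay":0,"az":-0.013,"dx":-5.5,"dy":0.6,"dz":0.8,"hand":1},
    {"ax":0,"ay":0,"az":-0.013,"dx":-5.5,"dy":0.6,"dz":0.8,"hand":1},
  ],
)

```text
clock: 18.8
eef_pos: [485.0, -7.3, 38.8]
tool_rot: [-3.142, 0.0, -2.996]
force: [-0.7, 0.2, -0.3]
width: 28.4
gripper_force: 59.8
```

Run:
```python
from h import *
press(-120,0,37)
```

```text
press -120 0 37 from [485.   -7.3  38.8] [-3.142  0.    -2.996] d cm [-1.    0.07  0.18] a [-0.     0.    -0.001] q [ 0.09  0.73 -0.19  2.11  0.4   0.33  1.28]
```

Emit:
send_rows(
  series=[
    {"ax":0,"ay":0,"az":0,"dx":-0.2,"dy":0.1,"dz":0.2,"hand":1},
    {"ax":0,"ay":0,"az":0,"dx":-0.4,"dy":0.1,"dz":0.25,"hand":1},
    {"ax":0,"ay":0,"az":0,"dx":-0.6,"dy":0.1,"dz":0.25,"hand":1},
    {"ax":0,"ay":0,"az":0,"dx":-0.7,"dy":0.1,"dz":0.25,"hand":1},
    {"ax":0,"ay":0,"az":0,"dx":-0.7,"dy":0.1,"dz":0.25,"hand":1},
    {"ax":0,"ay":0,"az":0,"dx":-0.7,"dy":0.1,"dz":0.25,"hand":1},
  ],
)

```text
clock: 19.4
eef_pos: [492.3, -5.1, 35.8]
tool_rot: [3.142, 0.0, -2.995]
force: [0.5, -0.2, 0.4]
width: 28.9
gripper_force: 59.8
```

Emit:
send_rows(
  series=[
    {"ax":0,"ay":0,"az":0,"dx":-0.15,"dy":0,"dz":0,"hand":1},
    {"ax":0,"ay":0,"az":0,"dx":-0.3,"dy":0,"dz":0,"hand":1},
    {"ax":0,"ay":0,"az":0,"dx":-0.3,"dy":0,"dz":0,"hand":1},
    {"ax":0,"ay":0,"az":0,"dx":-0.3,"dy":0,"dz":0,"hand":1},
  ],
)

```text
clock: 19.8
eef_pos: [493.2, -5.0, 35.6]
tool_rot: [-3.141, -0.004, -2.995]
force: [-5.2, -0.5, 3.6]
width: 28.7
gripper_force: 60.3
```

Contact with the stop at about 5 N. Release, rise and check bush against punch.

Emit:
send_rows(
  series=[
    {"ax":0,"ay":0,"az":0,"dx":0.1,"dy":0,"dz":0,"hand":0.6},
    {"ax":0,"ay":0,"az":0,"dx":0.1,"dy":0,"dz":0,"hand":0.3},
    {"ax":0,"ay":0,"az":0,"dx":0.1,"dy":0,"dz":0,"hand":0},
    {"ax":0,"ay":0,"az":0,"dx":0.1,"dy":0,"dz":0,"hand":0},
    {"ax":0,"ay":0,"az":0,"dx":0.1,"dy":0,"dz":-5,"hand":0},
    {"ax":0,"ay":0,"az":0,"dx":1,"dy":0,"dz":-10,"hand":0},
    {"ax":0,"ay":0,"az":0,"dx":1,"dy":0,"dz":-15,"hand":0},
    {"ax":0,"ay":0,"az":0,"dx":1,"dy":0,"dz":-15,"hand":0},
    {"ax":0,"ay":0,"az":0,"dx":1,"dy":0,"dz":-15,"hand":0},
  ],
)

```text
clock: 20.7
eef_pos: [486.3, -6.4, 187.1]
tool_rot: [-3.141, 0.003, -2.996]
force: [-1.0, 0.1, -0.7]
width: 85.4
gripper_force: 0.0
```

Run:
```python
from h import *
w=get_image("wrist"); import pickle; pickle.dump(w,open("w7.pkl","wb"))
print(-np.array(w["R"]).T@w["t"]); c=proj(w,M0+PP@PUN+[0,0,60]); print(c)
x,y=int(c[0]),int(c[1]); save(w,"w7.png",(x-110,y-100,x+110,min(y+65,420)),3.6); print(x-110,y-100)
```

```text
[410.51646567 -17.7878995  328.81631315]
[279.49809721 325.27955877]
169 225
```

View pics/w7.png

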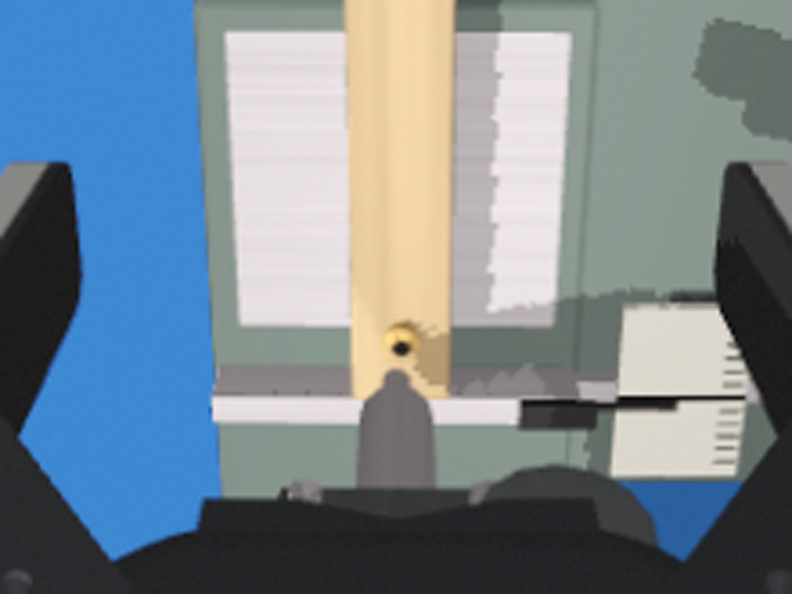

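The batten lies against the stop with its bush at crop (402,342). The punch tip is at (396,376), and the pointer is still on the bold line. Compare them in press axes.

Run:
```python
from h import *
import pickle; w=pickle.load(open("w7.pkl","rb"))
g=lambda u,v,z:PP.T@(onz(w,(169+u/3.6,225+v/3.6),z)-M0)-PUN
print("bush",g(402,340,55),"punch tip top rim",g(396,376,72),"ram sides",g(358,470,100),g(437,470,100), "batten edges",g(348,150,48),g(453,150,48),g(353,380,48),g(450,380,48),"plate",g(232,200,30),g(565,200,30), "stop face top",g(300,397,47))
L=M0+PP@(PUN+[-45,-143,0]); print("lever",L); go(*L[:2],290,np.pi/2+psi)
a=get_image("scene"); b=get_image("top")
for im,n in((a,"a"),(b,"b")):
    hsv=im["pixels"].max(2); 
    for z in(0,): print(n,proj(im,L+[0,0,235]))
# black grip by two views: dark blob near expected spot
for im in(a,b):
    c=proj(im,L+[0,0,235]).astype(int); x0,y0=c-45; sub=im["pixels"][y0:y0+90,x0:x0+90].max(2)
    n,lab,st,ce=cv2.connectedComponentsWithStats((sub<45).astype(np.uint8)); 
    for i in range(1,n):
        if st[i,4]>40: print("dark",ce[i]+[x0,y0],st[i])
```

```text
bush [-3.56345049  1.23982011 55.        ] punch tip top rim [-4.15443622 -0.5100428  72.        ] ram sides [  3.12272245 -10.27674309 100.        ] [  3.13415797  10.04868344 100.        ] batten edges [-61.96373883 -14.02479554  48.        ] [-61.94460455  15.61106979  48.        ] [ 16.11772877 -13.66636849  48.        ] [16.13936384 15.94386012 48.        ] plate [-35.76980455 -50.61822772  30.        ] [-35.70737333  51.12811293  30.        ] stop face top [ 23.2744701  -30.15027293  47.        ]
lever [ 589.98665757 -135.57241787    0.        ]
from [485.2  -6.4 185.8] [-3.141  0.    -2.996] d cm [ -8.49 -14.31 -10.41] a [0.00e+00 1.00e-03 1.57e+00] q [ 0.21  0.48 -0.37  2.01  0.26  0.7   1.4 ]
a [227.0785287  209.10214143]
b [338.00979323 179.25044398]
dark [265.1588785  179.72897196] [ 76   4  14  20 107]
dark [239.63095238 211.11904762] [ 43  41  30  13 168]
dark [318.40909091 180.        ] [18 42 21 11 44]
```

The bush is within 1.5 mm of the punch laterally, and in line along the stop. Triangulate the lever grip.

Run:
```python
from h import *
a=get_image("scene"); b=get_image("top")
c1,d1=ray(a,(239.6,211.1)); c2,d2=ray(b,(326,179.7)); d1/=np.linalg.norm(d1); d2/=np.linalg.norm(d2)
s=np.linalg.lstsq(np.c_[d1,-d2],c2-c1,rcond=None)[0]; p,q=c1+s[0]*d1,c2+s[1]*d2
L=(p+q)/2; print("grip",L,"gap",np.linalg.norm(p-q),"rel punch",PP.T@(L-M0)-PUN)
go(L[0],L[1],290,np.pi/2+psi)
```

```text
grip [ 589.01200075 -102.82633409  234.03719592] gap 0.24754675642594537 rel punch [ -41.1677885  -110.46432551  234.03719592]
from [484.4  -6.1 184.4] [ 3.141e+00 -3.000e-03 -2.995e+00] d cm [ -8.91 -11.09 -10.59] a [-0.002 -0.003  1.57 ] q [ 0.21  0.48 -0.37  2.01  0.26  0.7   1.4 ]
```

Emit:
send_rows(
  series=[
    {"ax":0,"ay":0,"az":0,"dx":0,"dy":0,"dz":-5,"hand":1},
    {"ax":0,"ay":0,"az":0,"dx":0,"dy":0,"dz":-10.6,"hand":1},
    {"ax":0,"ay":0,"az":0,"dx":-4,"dy":-5,"dz":-10.6,"hand":1},
    {"ax":0,"ay":0,"az":0,"dx":-8.9,"dy":-11.1,"dz":-10.6,"hand":1},
    {"ax":0,"ay":0,"az":0,"dx":-8.9,"dy":-11.1,"dz":-10.6,"hand":1},
    {"ax":0,"ay":0,"az":0,"dx":-8.9,"dy":-11.1,"dz":-10.6,"hand":1},
    {"ax":0,"ay":0,"az":0,"dx":-8.9,"dy":-11.1,"dz":-7.5,"hand":1},
    {"ax":0,"ay":0,"az":0,"dx":-8.9,"dy":-11.1,"dz":-6,"hand":1},
    {"ax":0,"ay":0,"az":0,"dx":-8.9,"dy":-11.1,"dz":-5,"hand":1},
    {"ax":0,"ay":0,"az":0,"dx":-8.9,"dy":-11.1,"dz":-5,"hand":1},
  ],
)

```text
clock: 21.95
eef_pos: [588.4, -102.2, 234.0]
tool_rot: [3.14, -0.003, -2.995]
force: [-1.8, 0.6, 2.0]
width: -0.1
gripper_force: 0.9
```

Run:
```python
from h import *
go(589,-102.8,145,np.pi+psi); print(read_state()["force"])
```

```text
from [ 588.4 -102.2  234. ] [ 3.140e+00 -3.000e-03 -2.995e+00] d cm [-0.09 -0.08  8.9 ] a [ 0.002 -0.003 -0.   ] q [ 0.36  0.57 -0.37  1.66  0.24  0.96  1.62]
[-1.78521853  0.6147986   2.04436237]
```

Emit:
send_rows(
  series=[
    {"ax":0,"ay":0,"az":0,"dx":-0.1,"dy":0,"dz":1.2,"hand":1},
    {"ax":0,"ay":0,"az":0,"dx":-0.1,"dy":0,"dz":2.4,"hand":1},
    {"ax":0,"ay":0,"az":0,"dx":-0.1,"dy":0,"dz":3.6,"hand":1},
    {"ax":0,"ay":0,"az":0,"dx":-0.1,"dy":0,"dz":4.8,"hand":1},
    {"ax":0,"ay":0,"az":0,"dx":-0.1,"dy":0,"dz":6,"hand":1},
    {"ax":0,"ay":0,"az":0,"dx":-0.1,"dy":0,"dz":7,"hand":1},
    {"ax":0,"ay":0,"az":0,"dx":-0.1,"dy":0,"dz":8,"hand":1},
    {"ax":0,"ay":0,"az":0,"dx":-0.1,"dy":0,"dz":8.8,"hand":1},
    {"ax":0,"ay":0,"az":0,"dx":-0.1,"dy":0,"dz":9,"hand":1},
    {"ax":0,"ay":0,"az":0,"dx":-0.1,"dy":0,"dz":9,"hand":1},
  ],
)

```text
clock: 22.95
eef_pos: [590.7, -101.0, 146.6]
tool_rot: [3.14, 0.001, -2.995]
force: [-2.3, 1.6, 15.2]
width: 0.3
gripper_force: 6.9
```

Emit:
send_rows(
  series=[
    {"ax":0,"ay":0,"az":0,"dx":0,"dy":0,"dz":0.3,"hand":1},
    {"ax":0,"ay":0,"az":0,"dx":0,"dy":0,"dz":0.6,"hand":1},
    {"ax":0,"ay":0,"az":0,"dx":0,"dy":0,"dz":0.6,"hand":1},
    {"ax":0,"ay":0,"az":0,"dx":0,"dy":0,"dz":0.6,"hand":1},
  ],
)

```text
clock: 23.35
eef_pos: [590.8, -100.5, 144.1]
tool_rot: [3.141, 0.002, -2.995]
force: [-9.5, 2.7, 36.5]
width: 0.0
gripper_force: 16.8
```

Emit:
send_rows(
  series=[
    {"ax":0,"ay":0,"az":0,"dx":0,"dy":0,"dz":-2,"hand":1},
    {"ax":0,"ay":0,"az":0,"dx":0,"dy":0,"dz":-5,"hand":1},
    {"ax":0,"ay":0,"az":0,"dx":0,"dy":0,"dz":-8,"hand":1},
    {"ax":0,"ay":0,"az":0,"dx":0,"dy":0,"dz":-11,"hand":1},
    {"ax":0,"ay":0,"az":0,"dx":0,"dy":0,"dz":-14,"hand":0},
    {"ax":0,"ay":0,"az":0,"dx":5,"dy":5,"dz":-14,"hand":0},
    {"ax":0,"ay":0,"az":0,"dx":9,"dy":10,"dz":-14,"hand":0},
    {"ax":0,"ay":0,"az":0,"dx":11,"dy":11,"dz":-10,"hand":0},
    {"ax":0,"ay":0,"az":0,"dx":11,"dy":11,"dz":-6,"hand":0},
    {"ax":0,"ay":0,"az":0,"dx":11,"dy":11,"dz":-4,"hand":0},
  ],
)

```text
clock: 24.35
eef_pos: [460.5, -8.1, 176.9]
tool_rot: [3.14, -0.007, -2.992]
force: [0.3, 0.3, 0.4]
width: 84.6
gripper_force: 0.0
```

Run:
```python
from h import *
press(-121.7,-0.5,36)
w=get_image("wrist"); print(-np.array(w["R"]).T@w["t"]); c=proj(w,M0+PP@PUN+[0,0,50]); print(c)
x,y=int(c[0]),int(c[1]); save(w,"w8.png",(x-50,y-40,x+50,y+35),8)
```

```text
press -121.7 -0.5 36 from [460.5  -8.1 176.9] [ 3.14  -0.007 -2.992] d cm [-3.36 -0.29 14.07] a [ 0.002 -0.007  0.003] q [ 0.22  0.47 -0.37  2.07  0.27  0.65  1.39]
[386.31938406 -20.00895616 319.40722042]
[276.69870912 347.40279368]
```

View pics/w8.png

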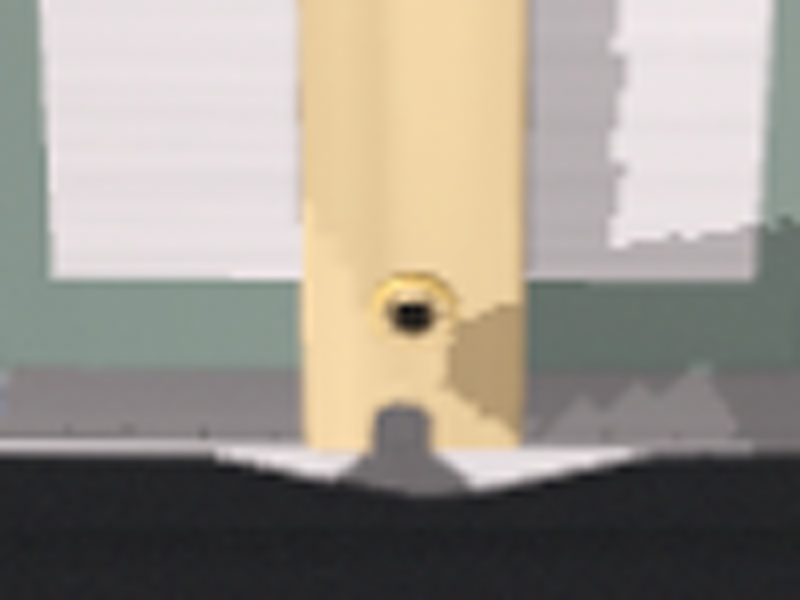

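The bush is now a flush ring at crop (413,303), the batten hasn't moved, and the punch (403,430) is back up. I'll check the bush height numerically against the earlier view and work out the retrieve move.

Run:
```python
from h import *
w=get_image("wrist"); c=proj(w,M0+PP@PUN+[0,0,50]); x,y=int(c[0])-50,int(c[1])-40
for z in (50,52,55.5): print(z,PP.T@(onz(w,(x+413/8,y+303/8),z)-M0)-PUN)
import pickle; w7=pickle.load(open("w7.pkl","rb"))
for z in (50,55.5): print("before",z,PP.T@(onz(w7,(169+402/3.6,225+340/3.6),z)-M0)-PUN)
press(-121.7,-.5,36)
```

```text
50 [-3.98683479  1.36392748 50.        ]
52 [-5.67339881  1.35757153 52.        ]
55.5 [-8.62488585  1.34644861 55.5       ]
before 50 [ 0.12002455  1.26608606 50.        ]
before 55.5 [-3.93179799  1.23719352 55.5       ]
press -121.7 -0.5 36 from [461.9  -9.2 176.7] [ 3.14  -0.008 -2.994] d cm [-3.26 -0.16 14.04] a [ 0.002 -0.008  0.001] q [ 0.22  0.47 -0.37  2.07  0.27  0.65  1.39]
```

Consistent: with the flange top at z=50 now and 55.5 before, the bush lies at the same x (−3.9), so it is home. Re-grip, pull out and lift.

Emit:
send_rows(
  series=[
    {"ax":0,"ay":0,"az":0,"dx":-3.3,"dy":-0.2,"dz":3,"hand":0},
    {"ax":0,"ay":0,"az":0,"dx":-3.3,"dy":-0.2,"dz":7,"hand":0},
    {"ax":0,"ay":0,"az":0,"dx":-3.3,"dy":-0.2,"dz":11,"hand":0},
    {"ax":0,"ay":0,"az":0,"dx":-3.3,"dy":-0.2,"dz":13.5,"hand":0},
    {"ax":0,"ay":0,"az":0,"dx":-3.3,"dy":-0.2,"dz":14,"hand":0.4},
    {"ax":0,"ay":0,"az":0,"dx":-3.3,"dy":-0.2,"dz":14,"hand":1},
    {"ax":0,"ay":0,"az":0,"dx":-3.3,"dy":-0.2,"dz":14,"hand":1},
    {"ax":0,"ay":0,"az":0,"dx":-3.3,"dy":-0.2,"dz":14,"hand":1},
    {"ax":0,"ay":0,"az":0,"dx":-3.3,"dy":-0.2,"dz":14,"hand":1},
    {"ax":0,"ay":0,"az":0,"dx":-3.3,"dy":-0.2,"dz":14,"hand":1},
  ],
)

```text
clock: 25.45
eef_pos: [499.9, -7.1, 41.6]
tool_rot: [-3.141, 0.003, -2.996]
force: [-0.9, -0.3, 5.8]
width: 27.8
gripper_force: 58.6
```

Emit:
send_rows(
  series=[
    {"ax":0,"ay":0,"az":0,"dx":0,"dy":0,"dz":-0.3,"hand":1},
    {"ax":0,"ay":0,"az":0,"dx":1.5,"dy":0,"dz":-0.5,"hand":1},
    {"ax":0,"ay":0,"az":0,"dx":4,"dy":0,"dz":-0.5,"hand":1},
    {"ax":0,"ay":0,"az":0,"dx":6,"dy":0,"dz":-1,"hand":1},
    {"ax":0,"ay":0,"az":0,"dx":6.5,"dy":0,"dz":-4,"hand":1},
    {"ax":0,"ay":0,"az":0,"dx":6.5,"dy":0,"dz":-8,"hand":1},
    {"ax":0,"ay":0,"az":0,"dx":6.5,"dy":0,"dz":-11.5,"hand":1},
    {"ax":0,"ay":0,"az":0,"dx":6.5,"dy":0,"dz":-11.5,"hand":1},
  ],
)

```text
clock: 26.25
eef_pos: [437.3, -16.7, 159.1]
tool_rot: [-3.14, 0.009, -2.996]
force: [0.4, -0.1, -0.4]
width: 27.9
gripper_force: 59.4
```

Run:
```python
from h import *
go(446,463,150,np.pi+.04); print(read_state()["width"])
a,bs=battens(); print(bs)
```

```text
from [437.3 -16.7 159.1] [-3.14   0.009 -2.996] d cm [-7.81 47.34  0.9 ] a [-0.001  0.009  0.105] q [ 0.25  0.47 -0.38  2.16  0.33  0.55  1.35]
27.900453136869377
[(array([ 515.52898136, -352.49397474]), np.float64(-1.6052611334576776)), (array([ 615.89193367, -364.48161682]), np.float64(-1.5324598165938732))]
```

Emit:
send_rows(
  series=[
    {"ax":0,"ay":0,"az":0.1,"dx":-1,"dy":5,"dz":0.5,"hand":1},
    {"ax":0,"ay":0,"az":0.1,"dx":-2,"dy":10,"dz":0.5,"hand":1},
    {"ax":0,"ay":0,"az":0.1,"dx":-3,"dy":15,"dz":0.5,"hand":1},
    {"ax":0,"ay":0,"az":0.1,"dx":-4,"dy":20,"dz":0.5,"hand":1},
    {"ax":0,"ay":0,"az":0.1,"dx":-5,"dy":25,"dz":0.5,"hand":1},
    {"ax":0,"ay":0,"az":0.1,"dx":-5.8,"dy":30,"dz":0.5,"hand":1},
    {"ax":0,"ay":0,"az":0.1,"dx":-6.6,"dy":35,"dz":0.5,"hand":1},
    {"ax":0,"ay":0,"az":0.1,"dx":-7.4,"dy":39.5,"dz":0.5,"hand":1},
    {"ax":0,"ay":0,"az":0.1,"dx":-8.4,"dy":44,"dz":0.5,"hand":1},
    {"ax":0,"ay":0,"az":0.1,"dx":-8.4,"dy":47.3,"dz":0.5,"hand":1},
  ],
)

```text
clock: 27.3
eef_pos: [447.9, 466.8, 148.3]
tool_rot: [3.141, -0.0, -3.094]
force: [0.7, 0.4, -0.6]
width: 28.1
gripper_force: 59.4
```

Run:
```python
from h import *
go(452,463,17,np.pi+.04)
w=get_image("wrist"); 
hsv=cv2.cvtColor(w["pixels"],cv2.COLOR_RGB2HSV); m=cv2.inRange(hsv,(95,120,80),(125,255,255))
save(w,"w9.png",scale=1.42)
```

```text
from [447.9 466.8 148.3] [ 3.141 -0.    -3.094] d cm [-0.39 -0.41 13.13] a [ 0.001 -0.     0.008] q [-0.68  0.73 -0.29  1.6   0.25  0.85  0.55]
```

View pics/w9.png

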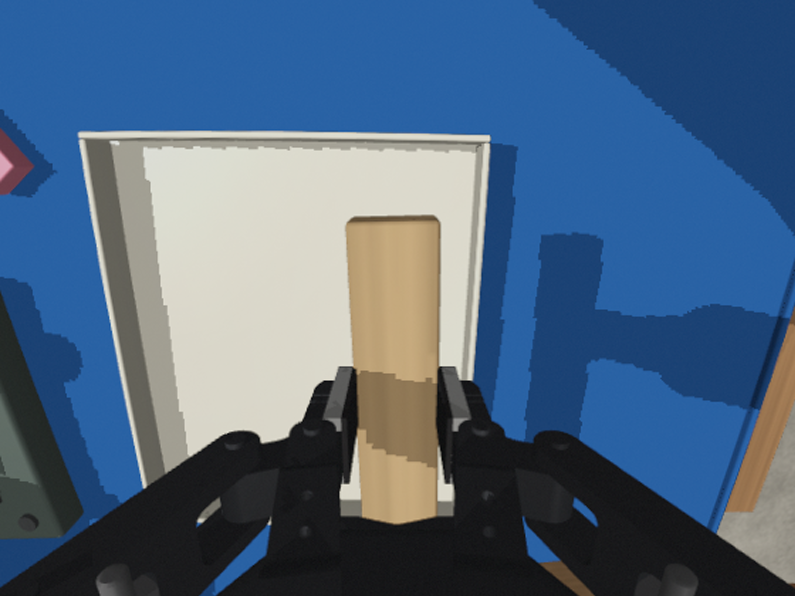

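The batten hangs over the tray. The near rim corners are at (80,133) and (490,137), and the left wall is at the right, near x=490→473. Fix the tray pose from these.

Run:
```python
from h import *
w=get_image("wrist"); g=lambda u,v,z=30:onz(w,(u/1.42,v/1.42),z)[:2].round(1)
a,b=g(80,133),g(490,137); print(a,b,np.linalg.norm(a-b),np.arctan2(*(b-a)[::-1])-np.pi/2); print(g(473,350),g(143,480))
th=np.arctan2(*(b-a)[::-1])-np.pi/2; c=(a+b)/2+139*np.array([np.cos(th),np.sin(th)]); print("centre",c,th)
```

```text
[355.4 287.7] [347.  521.8] 234.2506563491338 0.03586671384791562
[477.  525.7] [592.5 296.2]
centre [490.11060331 409.73440439] 0.03586671384791562
```

Emit:
send_rows(
  series=[
    {"ax":0,"ay":0,"az":0.01,"dx":-0.4,"dy":0.4,"dz":4,"hand":1},
    {"ax":0,"ay":0,"az":0.01,"dx":-0.4,"dy":0.4,"dz":8,"hand":1},
    {"ax":0,"ay":0,"az":0.01,"dx":-0.4,"dy":0.4,"dz":11,"hand":1},
    {"ax":0,"ay":0,"az":0.01,"dx":-0.4,"dy":0.4,"dz":12.5,"hand":1},
    {"ax":0,"ay":0,"az":0.01,"dx":-0.4,"dy":0.4,"dz":13.1,"hand":1},
    {"ax":0,"ay":0,"az":0.01,"dx":-0.4,"dy":0.4,"dz":13.1,"hand":1},
    {"ax":0,"ay":0,"az":0.01,"dx":-0.4,"dy":0.4,"dz":13.1,"hand":0.5},
    {"ax":0,"ay":0,"az":0.01,"dx":-0.4,"dy":0.4,"dz":13.1,"hand":0.5},
    {"ax":0,"ay":0,"az":0.01,"dx":-0.4,"dy":0.4,"dz":13.1,"hand":0.5},
  ],
)

```text
clock: 28.3
eef_pos: [453.1, 468.5, 20.3]
tool_rot: [3.14, 0.002, -3.106]
force: [0.1, 0.4, 0.9]
width: 42.4
gripper_force: 0.0
```

Emit:
send_rows(
  series=[
    {"ax":0,"ay":0,"az":0,"dx":0,"dy":0,"dz":-3,"hand":0.5},
    {"ax":0,"ay":0,"az":0,"dx":0,"dy":0,"dz":-7,"hand":0.4},
    {"ax":0,"ay":0,"az":0,"dx":0,"dy":0,"dz":-12,"hand":0},
    {"ax":0,"ay":0,"az":0,"dx":0,"dy":0,"dz":-17,"hand":0},
    {"ax":0,"ay":0,"az":0,"dx":0,"dy":0,"dz":-22,"hand":0},
    {"ax":0,"ay":0,"az":0,"dx":0,"dy":0,"dz":-25,"hand":0},
  ],
)

```text
clock: 28.9
eef_pos: [453.2, 469.1, 274.4]
tool_rot: [3.136, 0.005, -3.105]
force: [1.2, 0.0, -0.2]
width: 85.5
gripper_force: 0.0
```

Run:
```python
from h import *
a,bs=battens()
for c,d in bs: print(c.round(1),round(d,3)); 
c,d=[b for b in bs if b[0][1]<0][0]; p=c-45*np.array([np.cos(d),np.sin(d)])
go(p[0],p[1],200,d+np.pi); go(p[0],p[1],5,d+np.pi)
```

```text
[ 515.5 -352.5] -1.605
[491.2 471.1] -3.078
[ 615.9 -364.5] -1.532
from [454.5 470.8 278.6] [ 3.131  0.01  -3.106] d cm [ -3.38 -78.08   7.1 ] a [ 1.600e-02 -1.000e-03  1.641e+00] q [-0.66  0.6  -0.32  1.45  0.2   1.11  0.59]
from [454.5 470.8 278.6] [ 3.131  0.01  -3.106] d cm [ -3.19 -78.28  26.6 ] a [ 1.600e-02 -1.000e-03  1.641e+00] q [-0.66  0.6  -0.32  1.45  0.2   1.11  0.59]
```

Emit:
send_rows(
  series=[
    {"ax":0.01,"ay":0,"az":0,"dx":0,"dy":-5,"dz":0,"hand":0},
    {"ax":0.015,"ay":0,"az":0,"dx":0,"dy":-10,"dz":0,"hand":0},
    {"ax":0.016,"ay":0,"az":0,"dx":0,"dy":-15,"dz":0,"hand":0},
    {"ax":0.016,"ay":0,"az":0.1,"dx":0,"dy":-20,"dz":0,"hand":0},
    {"ax":0.016,"ay":0,"az":0.25,"dx":0,"dy":-25,"dz":0,"hand":0},
    {"ax":0.016,"ay":0,"az":0.4,"dx":0,"dy":-30,"dz":0,"hand":0},
    {"ax":0.016,"ay":0,"az":0.55,"dx":0,"dy":-35,"dz":0,"hand":0},
    {"ax":0.016,"ay":0,"az":0.7,"dx":0,"dy":-40,"dz":0,"hand":0},
    {"ax":0.016,"ay":0,"az":0.85,"dx":0,"dy":-45,"dz":0,"hand":0},
    {"ax":0.016,"ay":0,"az":1,"dx":0,"dy":-50,"dz":0,"hand":0},
  ],
)

```text
clock: 29.95
eef_pos: [470.2, -33.9, 269.5]
tool_rot: [-3.13, 0.008, 2.172]
force: [2.1, 0.2, -0.9]
width: 85.4
gripper_force: 0.0
```

Run:
```python
from h import *
go(517,-307.5,200,np.pi-1.605)
```

```text
from [470.2 -33.9 269.5] [-3.13   0.008  2.172] d cm [-25.15 -11.53   7.3 ] a [-0.009  0.012  0.635] q [ 0.01  0.33 -0.01  1.94  0.02  0.88  0.59]
```

Emit:
send_rows(
  series=[
    {"ax":-0.009,"ay":0.012,"az":0.15,"dx":-4.6,"dy":-2.1,"dz":0,"hand":0},
    {"ax":-0.009,"ay":0.012,"az":0.3,"dx":-9,"dy":-4.2,"dz":0,"hand":0},
    {"ax":-0.009,"ay":0.012,"az":0.45,"dx":-13.6,"dy":-6.3,"dz":0,"hand":0},
    {"ax":-0.009,"ay":0.012,"az":0.6,"dx":-18,"dy":-8.4,"dz":0,"hand":0},
    {"ax":-0.009,"ay":0.012,"az":0.635,"dx":-22.6,"dy":-10.5,"dz":1,"hand":0},
    {"ax":-0.009,"ay":0.012,"az":0.635,"dx":-25.2,"dy":-11.5,"dz":4,"hand":0},
    {"ax":-0.009,"ay":0.012,"az":0.635,"dx":-25.2,"dy":-11.5,"dz":8,"hand":0},
    {"ax":-0.009,"ay":0.012,"az":0.635,"dx":-25.2,"dy":-11.5,"dz":12,"hand":0},
    {"ax":-0.009,"ay":0.012,"az":0.635,"dx":-25.2,"dy":-11.5,"dz":12,"hand":0},
    {"ax":-0.009,"ay":0.012,"az":0.635,"dx":-25.2,"dy":-11.5,"dz":12,"hand":0},
  ],
)

```text
clock: 30.95
eef_pos: [519.0, -306.1, 152.8]
tool_rot: [-3.14, -0.0, 1.543]
force: [-0.5, 0.2, 0.5]
width: 85.4
gripper_force: 0.0
```

```bash
cat >> h.py <<'E'
def wristbatten():
    w=get_image("wrist"); hsv=cv2.cvtColor(w["pixels"],cv2.COLOR_RGB2HSV); m=cv2.inRange(hsv,(10,40,150),(25,170,255)); m[300:]=0
    p=read_state()["eef_pos"]; best=None
    for c in cv2.findContours(m,cv2.RETR_EXTERNAL,cv2.CHAIN_APPROX_NONE)[0]:
        if cv2.contourArea(c)<1200: continue
        r=cv2.minAreaRect(c); q=np.array([onz(w,x,18)[:2] for x in cv2.boxPoints(r)]); d=max([q[1]-q[0],q[2]-q[1]],key=np.linalg.norm)
        d=d*(-np.sign(d[1])); print("wood",q.mean(0).round(1),"len",round(np.linalg.norm(d)),"dir",round(np.arctan2(d[1],d[0]),3))
E
python3 - <<'E'
from h import *
go(517,-307.5,5,np.pi-1.605); wristbatten(); print(battens()[1])
E
```

```text
from [ 519.  -306.1  152.8] [-3.14  -0.     1.543] d cm [-0.15 -0.17 14.78] a [-0.002 -0.     0.006] q [ 0.39  0.66  0.16  1.73 -0.14  0.76  0.59]
wood [ 729.1 -341.2] len 93 dir -1.59
wood [ 616.7 -337.7] len 146 dir -1.531
wood [ 519.1 -330.5] len 153 dir -1.613
[(array([489.59829564, 471.58394074]), np.float64(-3.098890848361523))]
```

Emit:
send_rows(
  series=[
    {"ax":0,"ay":0,"az":0.006,"dx":-0.1,"dy":-0.1,"dz":5,"hand":0},
    {"ax":0,"ay":0,"az":0.006,"dx":-0.1,"dy":-0.1,"dz":10,"hand":0},
    {"ax":0,"ay":0,"az":0.006,"dx":-0.1,"dy":-0.1,"dz":13,"hand":0},
    {"ax":0,"ay":0,"az":0.006,"dx":-0.1,"dy":-0.1,"dz":14.5,"hand":0.3},
    {"ax":0,"ay":0,"az":0.006,"dx":-0.1,"dy":-0.1,"dz":14.8,"hand":0.6},
    {"ax":0,"ay":0,"az":0.006,"dx":-0.1,"dy":-0.1,"dz":14.8,"hand":1},
    {"ax":0,"ay":0,"az":0.006,"dx":-0.1,"dy":-0.1,"dz":14.8,"hand":1},
    {"ax":0,"ay":0,"az":0.006,"dx":-0.1,"dy":-0.1,"dz":14.8,"hand":1},
    {"ax":0,"ay":0,"az":0.006,"dx":-0.1,"dy":-0.1,"dz":14.8,"hand":1},
    {"ax":0,"ay":0,"az":0.006,"dx":-0.1,"dy":-0.1,"dz":14.8,"hand":1},
  ],
)

```text
clock: 32.05
eef_pos: [519.4, -308.2, 6.7]
tool_rot: [3.139, 0.002, 1.537]
force: [-0.2, 0.7, 6.9]
width: 28.0
gripper_force: 60.1
```

Emit:
send_rows(
  series=[
    {"ax":0,"ay":0,"az":0,"dx":0,"dy":0,"dz":0,"hand":1},
    {"ax":0,"ay":0,"az":0,"dx":0,"dy":0,"dz":-3,"hand":1},
    {"ax":0,"ay":0,"az":0,"dx":0,"dy":0,"dz":-7,"hand":1},
    {"ax":0,"ay":0,"az":0,"dx":0,"dy":0,"dz":-11,"hand":1},
    {"ax":0,"ay":0,"az":0,"dx":0,"dy":0,"dz":-11,"hand":1},
    {"ax":0,"ay":0,"az":0,"dx":0,"dy":0,"dz":-11,"hand":1},
  ],
)

```text
clock: 32.65
eef_pos: [518.6, -307.5, 116.1]
tool_rot: [3.14, 0.001, 1.537]
force: [0.3, 0.7, -1.2]
width: 28.5
gripper_force: 59.6
```

Run:
```python
from h import *
go(425,-200,115,np.pi/2); press(-175,-1,115)
```

```text
from [ 518.6 -307.5  116.1] [3.140e+00 1.000e-03 1.537e+00] d cm [10.42 -9.72  0.08] a [ 0.001  0.001 -0.034] q [ 0.39  0.71  0.15  1.76 -0.16  0.68  0.6 ]
press -175 -1 115 from [ 518.6 -307.5  116.1] [3.140e+00 1.000e-03 1.537e+00] d cm [29.05 -8.8   0.06] a [-0.     0.002 -1.752] q [ 0.39  0.71  0.15  1.76 -0.16  0.68  0.6 ]
```

Emit:
send_rows(
  series=[
    {"ax":0,"ay":0,"az":-0.1,"dx":3.5,"dy":-3.2,"dz":0,"hand":1},
    {"ax":0,"ay":0,"az":-0.2,"dx":7,"dy":-6.4,"dz":0,"hand":1},
    {"ax":0,"ay":0,"az":-0.35,"dx":10.4,"dy":-9,"dz":0,"hand":1},
    {"ax":0,"ay":0,"az":-0.5,"dx":14,"dy":-9,"dz":0,"hand":1},
    {"ax":0,"ay":0,"az":-0.65,"dx":17,"dy":-9,"dz":0,"hand":1},
    {"ax":0,"ay":0,"az":-0.8,"dx":20,"dy":-9,"dz":0,"hand":1},
    {"ax":0,"ay":0,"az":-0.95,"dx":23,"dy":-9,"dz":0,"hand":1},
    {"ax":0,"ay":0,"az":-1.1,"dx":26,"dy":-9,"dz":0,"hand":1},
    {"ax":0,"ay":0,"az":-1.25,"dx":29,"dy":-8.8,"dz":0,"hand":1},
    {"ax":0,"ay":0,"az":-1.4,"dx":29,"dy":-8.8,"dz":0,"hand":1},
  ],
)

```text
clock: 33.65
eef_pos: [439.4, -9.4, 113.7]
tool_rot: [3.139, -0.003, 2.95]
force: [-0.1, -1.2, -0.8]
width: 28.4
gripper_force: 59.7
```

Run:
```python
from h import *
press(-175,-1,38.5)
```

```text
press -175 -1 38.5 from [439.4  -9.4 113.7] [ 3.139e+00 -3.000e-03  2.950e+00] d cm [-0.23 -0.46  7.52] a [ 0.003 -0.003 -0.338] q [ 0.09  0.55 -0.19  2.19  0.23  0.42  1.1 ]
```

Emit:
send_rows(
  series=[
    {"ax":0,"ay":0,"az":-0.15,"dx":-0.2,"dy":-0.5,"dz":0,"hand":1},
    {"ax":0,"ay":0,"az":-0.3,"dx":-0.2,"dy":-0.5,"dz":1,"hand":1},
    {"ax":0,"ay":0,"az":-0.338,"dx":-0.2,"dy":-0.5,"dz":3,"hand":1},
    {"ax":0,"ay":0,"az":-0.338,"dx":-0.2,"dy":-0.5,"dz":6,"hand":1},
    {"ax":0,"ay":0,"az":-0.338,"dx":-0.2,"dy":-0.5,"dz":6.5,"hand":1},
    {"ax":0,"ay":0,"az":-0.338,"dx":-0.2,"dy":-0.5,"dz":6.5,"hand":1},
  ],
)

```text
clock: 34.25
eef_pos: [439.1, -19.4, 48.3]
tool_rot: [3.141, -0.006, -3.008]
force: [0.5, -0.1, 0.1]
width: 28.2
gripper_force: 59.6
```

Run:
```python
from h import *
press(-128,-1,38.5)
```

```text
press -128 -1 38.5 from [439.1 -19.4  48.3] [ 3.141 -0.006 -3.008] d cm [-4.93  0.57  0.96] a [ 0.001 -0.006 -0.013] q [ 0.1   0.69 -0.17  2.22  0.42  0.27  1.26]
```

Emit:
send_rows(
  series=[
    {"ax":0,"ay":0,"az":0,"dx":-1,"dy":0.5,"dz":0,"hand":1},
    {"ax":0,"ay":0,"az":-0.013,"dx":-2.5,"dy":0.6,"dz":0.5,"hand":1},
    {"ax":0,"ay":0,"az":-0.013,"dx":-4,"dy":0.6,"dz":0.9,"hand":1},
    {"ax":0,"ay":0,"az":-0.013,"dx":-4.9,"dy":0.6,"dz":0.9,"hand":1},
    {"ax":0,"ay":0,"az":-0.013,"dx":-4.9,"dy":0.6,"dz":0.9,"hand":1},
    {"ax":0,"ay":0,"az":-0.013,"dx":-4.9,"dy":0.6,"dz":0.9,"hand":1},
  ],
)

```text
clock: 34.85
eef_pos: [488.1, -7.2, 40.8]
tool_rot: [3.141, -0.002, -2.996]
force: [-0.8, 0.1, -1.0]
width: 28.2
gripper_force: 59.6
```

Run:
```python
from h import *
press(-121.7,-1,37.2)
```

```text
press -121.7 -1 37.2 from [488.1  -7.2  40.8] [ 3.141e+00 -2.000e-03 -2.996e+00] d cm [-0.53  0.01  0.36] a [ 0.    -0.002 -0.001] q [ 0.09  0.73 -0.2   2.1   0.41  0.35  1.27]
```

Emit:
send_rows(
  series=[
    {"ax":0,"ay":0,"az":0,"dx":-0.1,"dy":0,"dz":0.2,"hand":1},
    {"ax":0,"ay":0,"az":0,"dx":-0.3,"dy":0,"dz":0.35,"hand":1},
    {"ax":0,"ay":0,"az":0,"dx":-0.4,"dy":0,"dz":0.35,"hand":1},
    {"ax":0,"ay":0,"az":0,"dx":-0.4,"dy":0,"dz":0.35,"hand":1},
  ],
)

```text
clock: 35.25
eef_pos: [492.1, -6.6, 36.7]
tool_rot: [3.141, -0.002, -2.996]
force: [-0.1, -0.4, 0.4]
width: 28.0
gripper_force: 59.8
```

Emit:
send_rows(
  series=[
    {"ax":0,"ay":0,"az":0,"dx":-0.15,"dy":0,"dz":0,"hand":1},
    {"ax":0,"ay":0,"az":0,"dx":-0.3,"dy":0,"dz":0,"hand":1},
    {"ax":0,"ay":0,"az":0,"dx":-0.3,"dy":0,"dz":0,"hand":1},
    {"ax":0,"ay":0,"az":0,"dx":-0.3,"dy":0,"dz":0,"hand":1},
  ],
)

```text
clock: 35.65
eef_pos: [493.7, -6.4, 36.6]
tool_rot: [3.141, -0.005, -2.996]
force: [-4.8, 0.3, 4.5]
width: 28.3
gripper_force: 60.2
```

Emit:
send_rows(
  series=[
    {"ax":0,"ay":0,"az":0,"dx":0.1,"dy":0,"dz":0,"hand":0.6},
    {"ax":0,"ay":0,"az":0,"dx":0.1,"dy":0,"dz":0,"hand":0.3},
    {"ax":0,"ay":0,"az":0,"dx":0.1,"dy":0,"dz":0,"hand":0},
    {"ax":0,"ay":0,"az":0,"dx":0.1,"dy":0,"dz":0,"hand":0},
    {"ax":0,"ay":0,"az":0,"dx":0.1,"dy":0,"dz":-5,"hand":0},
    {"ax":0,"ay":0,"az":0,"dx":1,"dy":0,"dz":-10,"hand":0},
    {"ax":0,"ay":0,"az":0,"dx":1,"dy":0,"dz":-15,"hand":0},
    {"ax":0,"ay":0,"az":0,"dx":1,"dy":0,"dz":-15,"hand":0},
    {"ax":0,"ay":0,"az":0,"dx":1,"dy":0,"dz":-15,"hand":0},
  ],
)

```text
clock: 36.55
eef_pos: [486.6, -7.9, 188.1]
tool_rot: [-3.141, 0.002, -2.996]
force: [0.3, 0.4, -0.6]
width: 85.4
gripper_force: 0.0
```

```bash
cat >> h.py <<'E'
def bush(z):
    "bush hole/flange spot near the punch line, in press axes about the punch"
    w=get_image("wrist"); c=proj(w,M0+PP@PUN+np.array([-4,0,z])); x,y=c.astype(int)
    s=w["pixels"][y-9:y+10,x-10:x+11].astype(int); dk=s.sum(2)
    m=dk<180; v,u=np.nonzero(m)
    if len(u): print("hole",len(u),[ (PP.T@(onz(w,(x-10+u.mean(),y-9+v.mean()),zz)-M0)-PUN)[:2].round(1) for zz in (50,55.5)])
    b,d=[onz(w,(x+k,y-40),48) for k in (0,1)]
    row=cv2.cvtColor(w["pixels"],cv2.COLOR_RGB2HSV)[y-30]; q=np.nonzero((row[:,1]>50)&(row[:,0]>8)&(row[:,0]<28)&(row[:,2]>120))[0]; q=q[abs(q-x)<40]
    print("batten edges",[(PP.T@(onz(w,(k,y-30),48)-M0)-PUN)[:2].round(1) for k in (q[0]-.5,q[-1]+.5)])
E
python3 - <<'E'
from h import *
bush(55.5); go(588.4,-102.5,290,np.pi+psi)
E
```

```text
hole 9 [array([ 2.7, -1.6]), array([-1.4, -1.6])]
batten edges [array([-35.8, -16.1]), array([-35.7,  13.2])]
from [485.5  -7.9 186.8] [-3.142e+00 -1.000e-03 -2.996e+00] d cm [ -8.8  -10.85 -10.33] a [ 0.    -0.001 -0.001] q [ 0.23  0.48 -0.38  2.01  0.27  0.7   1.4 ]
```

Emit:
send_rows(
  series=[
    {"ax":0,"ay":0,"az":0,"dx":0,"dy":0,"dz":-5,"hand":1},
    {"ax":0,"ay":0,"az":0,"dx":0,"dy":0,"dz":-10.3,"hand":1},
    {"ax":0,"ay":0,"az":0,"dx":-4,"dy":-5,"dz":-10.3,"hand":1},
    {"ax":0,"ay":0,"az":0,"dx":-8.8,"dy":-10.9,"dz":-10.3,"hand":1},
    {"ax":0,"ay":0,"az":0,"dx":-8.8,"dy":-10.9,"dz":-10.3,"hand":1},
    {"ax":0,"ay":0,"az":0,"dx":-8.8,"dy":-10.9,"dz":-10.3,"hand":1},
    {"ax":0,"ay":0,"az":0,"dx":-8.8,"dy":-10.9,"dz":-7.5,"hand":1},
    {"ax":0,"ay":0,"az":0,"dx":-8.8,"dy":-10.9,"dz":-6,"hand":1},
    {"ax":0,"ay":0,"az":0,"dx":-8.8,"dy":-10.9,"dz":-4.8,"hand":1},
    {"ax":0,"ay":0,"az":0,"dx":-8.8,"dy":-10.9,"dz":-4.8,"hand":1},
  ],
)

```text
clock: 37.6
eef_pos: [587.1, -101.9, 232.0]
tool_rot: [3.139, -0.006, -2.995]
force: [-1.1, 1.2, 0.9]
width: -0.0
gripper_force: 0.9
```

Emit:
send_rows(
  series=[
    {"ax":0,"ay":0,"az":0,"dx":0,"dy":0,"dz":1.2,"hand":1},
    {"ax":0,"ay":0,"az":0,"dx":0,"dy":0,"dz":2.4,"hand":1},
    {"ax":0,"ay":0,"az":0,"dx":0,"dy":0,"dz":3.6,"hand":1},
    {"ax":0,"ay":0,"az":0,"dx":0,"dy":0,"dz":4.8,"hand":1},
    {"ax":0,"ay":0,"az":0,"dx":0,"dy":0,"dz":6,"hand":1},
    {"ax":0,"ay":0,"az":0,"dx":0,"dy":0,"dz":7,"hand":1},
    {"ax":0,"ay":0,"az":0,"dx":0,"dy":0,"dz":8,"hand":1},
    {"ax":0,"ay":0,"az":0,"dx":0,"dy":0,"dz":8.8,"hand":1},
    {"ax":0,"ay":0,"az":0,"dx":0,"dy":0,"dz":9,"hand":1},
    {"ax":0,"ay":0,"az":0,"dx":0,"dy":0,"dz":9,"hand":1},
  ],
)

```text
clock: 38.6
eef_pos: [588.6, -100.7, 145.7]
tool_rot: [3.14, -0.001, -2.995]
force: [-3.8, 1.6, 17.0]
width: 0.0
gripper_force: 7.8
```

Emit:
send_rows(
  series=[
    {"ax":0,"ay":0,"az":0,"dx":0,"dy":0,"dz":0.3,"hand":1},
    {"ax":0,"ay":0,"az":0,"dx":0,"dy":0,"dz":0.5,"hand":1},
    {"ax":0,"ay":0,"az":0,"dx":0,"dy":0,"dz":0.5,"hand":1},
    {"ax":0,"ay":0,"az":0,"dx":0,"dy":0,"dz":0.5,"hand":1},
  ],
)

```text
clock: 39.0
eef_pos: [588.7, -100.4, 144.1]
tool_rot: [3.141, 0.0, -2.995]
force: [-10.3, 2.5, 38.8]
width: 0.3
gripper_force: 17.7
```

Same hard end as before. Back off and return to the front view.

Emit:
send_rows(
  series=[
    {"ax":0,"ay":0,"az":0,"dx":0,"dy":0,"dz":-2,"hand":1},
    {"ax":0,"ay":0,"az":0,"dx":0,"dy":0,"dz":-5,"hand":1},
    {"ax":0,"ay":0,"az":0,"dx":0,"dy":0,"dz":-8,"hand":1},
    {"ax":0,"ay":0,"az":0,"dx":0,"dy":0,"dz":-11,"hand":1},
    {"ax":0,"ay":0,"az":0,"dx":0,"dy":0,"dz":-14,"hand":0},
    {"ax":0,"ay":0,"az":0,"dx":5,"dy":5,"dz":-14,"hand":0},
    {"ax":0,"ay":0,"az":0,"dx":9,"dy":10,"dz":-14,"hand":0},
    {"ax":0,"ay":0,"az":0,"dx":10,"dy":11,"dz":-10,"hand":0},
    {"ax":0,"ay":0,"az":0,"dx":10,"dy":11,"dz":-6,"hand":0},
    {"ax":0,"ay":0,"az":0,"dx":10,"dy":11,"dz":-4.5,"hand":0},
  ],
)

```text
clock: 40.0
eef_pos: [468.2, -6.5, 181.2]
tool_rot: [3.139, -0.01, -2.992]
force: [-0.7, -0.8, 1.0]
width: 84.8
gripper_force: 0.0
```

Run:
```python
from h import *
bush(50); press(-124,-1.5,35)
```

```text
hole 12 [array([-1.1, -1.7]), array([-5.5, -1.7])]
batten edges [array([-40.1, -16.2]), array([-40.1,  12.8])]
press -124 -1.5 35 from [468.8  -7.1 180.3] [ 3.139 -0.011 -2.993] d cm [-2.36 -0.37 14.5 ] a [ 0.003 -0.011  0.002] q [ 0.23  0.48 -0.38  2.05  0.27  0.68  1.39]
```

The bush is home (same x at z=50 as before at 55.5). Retrieve.

Emit:
send_rows(
  series=[
    {"ax":0,"ay":-0.01,"az":0,"dx":-2.4,"dy":-0.4,"dz":3,"hand":0},
    {"ax":0,"ay":-0.01,"az":0,"dx":-2.4,"dy":-0.4,"dz":7,"hand":0},
    {"ax":0,"ay":-0.01,"az":0,"dx":-2.4,"dy":-0.4,"dz":11,"hand":0},
    {"ax":0,"ay":-0.01,"az":0,"dx":-2.4,"dy":-0.4,"dz":13.5,"hand":0},
    {"ax":0,"ay":-0.01,"az":0,"dx":-2.4,"dy":-0.4,"dz":14.4,"hand":0.4},
    {"ax":0,"ay":-0.01,"az":0,"dx":-2.4,"dy":-0.4,"dz":14.4,"hand":1},
    {"ax":0,"ay":-0.01,"az":0,"dx":-2.4,"dy":-0.4,"dz":14.4,"hand":1},
    {"ax":0,"ay":-0.01,"az":0,"dx":-2.4,"dy":-0.4,"dz":14.4,"hand":1},
    {"ax":0,"ay":-0.01,"az":0,"dx":-2.4,"dy":-0.4,"dz":14.4,"hand":1},
    {"ax":0,"ay":-0.01,"az":0,"dx":-2.4,"dy":-0.4,"dz":14.4,"hand":1},
  ],
)

```text
clock: 41.05
eef_pos: [498.6, -8.6, 42.3]
tool_rot: [3.141, 0.011, -2.996]
force: [-0.1, 0.1, 5.6]
width: 27.6
gripper_force: 58.7
```

Emit:
send_rows(
  series=[
    {"ax":0,"ay":0,"az":0,"dx":0,"dy":0,"dz":-0.3,"hand":1},
    {"ax":0,"ay":0,"az":0,"dx":1.5,"dy":0,"dz":-0.5,"hand":1},
    {"ax":0,"ay":0,"az":0,"dx":4,"dy":0,"dz":-0.5,"hand":1},
    {"ax":0,"ay":0,"az":0,"dx":6,"dy":0,"dz":-1,"hand":1},
    {"ax":0,"ay":0,"az":0,"dx":6.5,"dy":0,"dz":-4,"hand":1},
    {"ax":0,"ay":0,"az":0,"dx":6.5,"dy":0,"dz":-8,"hand":1},
    {"ax":0,"ay":0,"az":0,"dx":6.5,"dy":0,"dz":-11.5,"hand":1},
    {"ax":0,"ay":0,"az":0,"dx":6.5,"dy":0,"dz":-11.5,"hand":1},
  ],
)

```text
clock: 41.85
eef_pos: [435.2, -18.5, 159.4]
tool_rot: [-3.14, 0.017, -2.996]
force: [1.0, 0.0, -1.0]
width: 27.9
gripper_force: 59.4
```

Run:
```python
from h import *
go(450,408.5,150,np.pi+.036); print(read_state()["width"])
a,bs=battens(); print(bs)
```

```text
from [435.2 -18.5 159.4] [-3.14   0.017 -2.996] d cm [-7.63 42.04  1.02] a [-0.     0.017  0.109] q [ 0.27  0.47 -0.4   2.17  0.34  0.54  1.33]
27.903969445046084
[(array([489.59829564, 471.58394074]), np.float64(-3.098890848361523)), (array([ 615.89193367, -364.48161682]), np.float64(-1.5324598165938732))]
```

Emit:
send_rows(
  series=[
    {"ax":0,"ay":0.01,"az":0.1,"dx":-1,"dy":5,"dz":0.5,"hand":1},
    {"ax":0,"ay":0.01,"az":0.1,"dx":-2,"dy":10,"dz":0.5,"hand":1},
    {"ax":0,"ay":0.01,"az":0.1,"dx":-3,"dy":15,"dz":0.5,"hand":1},
    {"ax":0,"ay":0.01,"az":0.1,"dx":-4,"dy":20,"dz":0.5,"hand":1},
    {"ax":0,"ay":0.01,"az":0.1,"dx":-5,"dy":25,"dz":0.5,"hand":1},
    {"ax":0,"ay":0.01,"az":0.1,"dx":-5.8,"dy":30,"dz":0.5,"hand":1},
    {"ax":0,"ay":0.01,"az":0.1,"dx":-6.6,"dy":35,"dz":0.5,"hand":1},
    {"ax":0,"ay":0.01,"az":0.109,"dx":-7.6,"dy":39,"dz":0.5,"hand":1},
    {"ax":0,"ay":0.01,"az":0.109,"dx":-7.6,"dy":42,"dz":0.5,"hand":1},
    {"ax":0,"ay":0.01,"az":0.109,"dx":-7.6,"dy":42,"dz":0.5,"hand":1},
  ],
)

```text
clock: 42.9
eef_pos: [443.4, 414.1, 149.7]
tool_rot: [3.137, -0.004, -3.097]
force: [-0.5, -0.5, -0.7]
width: 27.5
gripper_force: 59.5
```

Run:
```python
from h import *
go(450,408.5,17.5,np.pi+.036)
```

```text
from [443.4 414.1 149.7] [ 3.137 -0.004 -3.097] d cm [-0.68 -0.65 13.21] a [ 0.004 -0.004  0.008] q [-0.6   0.68 -0.31  1.72  0.27  0.79  0.58]
```

Emit:
send_rows(
  series=[
    {"ax":0.004,"ay":-0.004,"az":0.008,"dx":-0.6,"dy":-0.4,"dz":4,"hand":1},
    {"ax":0.004,"ay":-0.004,"az":0.008,"dx":-0.6,"dy":-0.5,"dz":8,"hand":1},
    {"ax":0.004,"ay":-0.004,"az":0.008,"dx":-0.6,"dy":-0.5,"dz":11,"hand":1},
    {"ax":0.004,"ay":-0.004,"az":0.008,"dx":-0.6,"dy":-0.5,"dz":12.5,"hand":1},
    {"ax":0.004,"ay":-0.004,"az":0.008,"dx":-0.6,"dy":-0.5,"dz":13.1,"hand":1},
    {"ax":0.004,"ay":-0.004,"az":0.008,"dx":-0.6,"dy":-0.5,"dz":13.1,"hand":1},
    {"ax":0.004,"ay":-0.004,"az":0.008,"dx":-0.6,"dy":-0.5,"dz":13.1,"hand":0.5},
    {"ax":0.004,"ay":-0.004,"az":0.008,"dx":-0.6,"dy":-0.5,"dz":13.1,"hand":0.5},
    {"ax":0.004,"ay":-0.004,"az":0.008,"dx":-0.6,"dy":-0.5,"dz":13.1,"hand":0.5},
  ],
)

```text
clock: 43.8
eef_pos: [453.1, 404.1, 21.3]
tool_rot: [-3.14, 0.004, -3.113]
force: [-0.3, 0.3, 0.5]
width: 42.9
gripper_force: 0.0
```

Emit:
send_rows(
  series=[
    {"ax":0,"ay":0,"az":0,"dx":0,"dy":0,"dz":-3,"hand":0.5},
    {"ax":0,"ay":0,"az":0,"dx":0,"dy":0,"dz":-7,"hand":0.4},
    {"ax":0,"ay":0,"az":0,"dx":0,"dy":0,"dz":-12,"hand":0},
    {"ax":0,"ay":0,"az":0,"dx":0,"dy":0,"dz":-17,"hand":0},
    {"ax":0,"ay":0,"az":0,"dx":0,"dy":0,"dz":-22,"hand":0},
    {"ax":0,"ay":0,"az":0,"dx":0,"dy":0,"dz":-26,"hand":0},
  ],
)

```text
clock: 44.4
eef_pos: [452.1, 404.8, 284.2]
tool_rot: [-3.141, 0.005, -3.112]
force: [1.1, 0.8, 0.6]
width: 85.4
gripper_force: 0.0
```

Run:
```python
from h import *
a,bs=battens(); print(bs)
c,d=[b for b in bs if b[0][1]<0][0]; p=c-45*np.array([np.cos(d),np.sin(d)]); print(p)
go(480,-33,275,d+np.pi); go(p[0],p[1],200,d+np.pi)
```

```text
[(array([492.65437302, 406.47831687]), np.float64(-3.087889112341549)), (array([ 615.89193367, -364.48161682]), np.float64(-1.5324598165938732))]
[ 614.16721325 -319.51468075]
from [454.3 407.5 290.7] [ 3.135  0.013 -3.113] d cm [ -1.28 -44.11   1.28] a [0.016 0.005 1.561] q [-0.56  0.52 -0.36  1.57  0.21  1.08  0.63]
from [454.3 407.5 290.7] [ 3.135  0.013 -3.113] d cm [-13.76 -73.19   8.75] a [0.016 0.005 1.561] q [-0.56  0.52 -0.36  1.57  0.21  1.08  0.63]
```

Emit:
send_rows(
  series=[
    {"ax":0.016,"ay":0.005,"az":0,"dx":-0.2,"dy":-5,"dz":1,"hand":0},
    {"ax":0.016,"ay":0.005,"az":0,"dx":-0.4,"dy":-10,"dz":1,"hand":0},
    {"ax":0.016,"ay":0.005,"az":0.05,"dx":-0.6,"dy":-15,"dz":1,"hand":0},
    {"ax":0.016,"ay":0.005,"az":0.2,"dx":-0.8,"dy":-20,"dz":1,"hand":0},
    {"ax":0.016,"ay":0.005,"az":0.35,"dx":-1,"dy":-25,"dz":1,"hand":0},
    {"ax":0.016,"ay":0.005,"az":0.5,"dx":-1,"dy":-30,"dz":1,"hand":0},
    {"ax":0.016,"ay":0.005,"az":0.65,"dx":-1.1,"dy":-35,"dz":1,"hand":0},
    {"ax":0.016,"ay":0.005,"az":0.8,"dx":-1.2,"dy":-40,"dz":1,"hand":0},
    {"ax":0.016,"ay":0.005,"az":0.95,"dx":-1.3,"dy":-45,"dz":1,"hand":0},
    {"ax":0.016,"ay":0.005,"az":1.1,"dx":-1.3,"dy":-50,"dz":1,"hand":0},
  ],
)

```text
clock: 45.45
eef_pos: [479.3, -95.9, 272.4]
tool_rot: [-3.128, 0.009, 2.065]
force: [1.9, 0.9, -1.6]
width: 85.8
gripper_force: 0.0
```

Run:
```python
from h import *
d=-1.5325; go(500,-240,275,d+np.pi); go(614.2,-319.5,155,d+np.pi)
```

```text
from [479.3 -95.9 272.4] [-3.128  0.009  2.065] d cm [-13.67  -5.01  -0.08] a [-0.011  0.012  0.456] q [ 0.13  0.35 -0.    1.9   0.02  0.9   0.61]
from [479.3 -95.9 272.4] [-3.128  0.009  2.065] d cm [-25.98   1.44  11.95] a [-0.011  0.012  0.456] q [ 0.13  0.35 -0.    1.9   0.02  0.9   0.61]
```

Emit:
send_rows(
  series=[
    {"ax":-0.011,"ay":0.012,"az":0.15,"dx":-4.6,"dy":-1.7,"dz":0,"hand":0},
    {"ax":-0.011,"ay":0.012,"az":0.3,"dx":-9,"dy":-3.3,"dz":0,"hand":0},
    {"ax":-0.011,"ay":0.012,"az":0.45,"dx":-13.6,"dy":-5,"dz":0,"hand":0},
    {"ax":-0.011,"ay":0.012,"az":0.456,"dx":-18,"dy":-3,"dz":0,"hand":0},
    {"ax":-0.011,"ay":0.012,"az":0.456,"dx":-22,"dy":-0.5,"dz":1,"hand":0},
    {"ax":-0.011,"ay":0.012,"az":0.456,"dx":-26,"dy":1.4,"dz":4,"hand":0},
    {"ax":-0.011,"ay":0.012,"az":0.456,"dx":-26,"dy":1.4,"dz":8,"hand":0},
    {"ax":-0.011,"ay":0.012,"az":0.456,"dx":-26,"dy":1.4,"dz":12,"hand":0},
    {"ax":-0.011,"ay":0.012,"az":0.456,"dx":-26,"dy":1.4,"dz":12,"hand":0},
    {"ax":-0.011,"ay":0.012,"az":0.456,"dx":-26,"dy":1.4,"dz":12,"hand":0},
  ],
)

```text
clock: 46.45
eef_pos: [615.1, -317.0, 154.0]
tool_rot: [-3.139, -0.001, 1.615]
force: [0.6, -0.1, 0.7]
width: 85.2
gripper_force: 0.0
```

Run:
```python
from h import *
d=-1.5325; go(615.5,-319.5,5,d+np.pi); wristbatten()
```

```text
from [ 615.1 -317.   154. ] [-3.139e+00 -1.000e-03  1.615e+00] d cm [-0.26  0.06 14.9 ] a [-0.002 -0.001  0.006] q [ 0.37  0.77  0.12  1.46 -0.1   0.92  0.56]
wood [ 731.9 -342.2] len 92 dir -1.578
wood [ 616.9 -342.2] len 153 dir -1.51
```

Emit:
send_rows(
  series=[
    {"ax":0,"ay":0,"az":0,"dx":-0.2,"dy":0.1,"dz":5,"hand":0},
    {"ax":0,"ay":0,"az":0,"dx":-0.2,"dy":0.1,"dz":10,"hand":0},
    {"ax":0,"ay":0,"az":0,"dx":-0.2,"dy":0.1,"dz":13,"hand":0},
    {"ax":0,"ay":0,"az":0,"dx":-0.2,"dy":0.1,"dz":14.5,"hand":0.3},
    {"ax":0,"ay":0,"az":0,"dx":-0.2,"dy":0.1,"dz":14.9,"hand":0.6},
    {"ax":0,"ay":0,"az":0,"dx":-0.2,"dy":0.1,"dz":14.9,"hand":1},
    {"ax":0,"ay":0,"az":0,"dx":-0.2,"dy":0.1,"dz":14.9,"hand":1},
    {"ax":0,"ay":0,"az":0,"dx":-0.2,"dy":0.1,"dz":14.9,"hand":1},
    {"ax":0,"ay":0,"az":0,"dx":-0.2,"dy":0.1,"dz":14.9,"hand":1},
    {"ax":0,"ay":0,"az":0,"dx":-0.2,"dy":0.1,"dz":14.9,"hand":1},
  ],
)

```text
clock: 47.5
eef_pos: [618.0, -320.1, 7.6]
tool_rot: [3.139, 0.002, 1.615]
force: [-0.6, -0.4, 6.5]
width: 28.4
gripper_force: 60.1
```

Emit:
send_rows(
  series=[
    {"ax":0,"ay":0,"az":0,"dx":0,"dy":0,"dz":0,"hand":1},
    {"ax":0,"ay":0,"az":0,"dx":0,"dy":0,"dz":-3,"hand":1},
    {"ax":0,"ay":0,"az":0,"dx":0,"dy":0,"dz":-7,"hand":1},
    {"ax":0,"ay":0,"az":0,"dx":0,"dy":0,"dz":-11,"hand":1},
    {"ax":0,"ay":0,"az":0,"dx":0,"dy":0,"dz":-11,"hand":1},
    {"ax":0,"ay":0,"az":0,"dx":0,"dy":0,"dz":-11,"hand":1},
  ],
)

```text
clock: 48.1
eef_pos: [617.1, -319.5, 116.8]
tool_rot: [3.14, 0.001, 1.615]
force: [-1.3, 1.0, -1.1]
width: 28.0
gripper_force: 59.5
```

Run:
```python
from h import *
go(430,-250,115,np.pi-1.5325); press(-175,-0.5,115)
```

```text
from [ 617.1 -319.5  116.8] [3.140e+00 1.000e-03 1.615e+00] d cm [  7.76 -18.39   0.15] a [0.001 0.001 0.006] q [ 0.38  0.82  0.11  1.48 -0.11  0.85  0.57]
press -175 -0.5 115 from [ 617.1 -319.5  116.8] [3.140e+00 1.000e-03 1.615e+00] d cm [ 31.33 -16.3    0.12] a [ 0.     0.002 -1.674] q [ 0.38  0.82  0.11  1.48 -0.11  0.85  0.57]
```

Emit:
send_rows(
  series=[
    {"ax":0,"ay":0,"az":0,"dx":2,"dy":-4.6,"dz":0,"hand":1},
    {"ax":0,"ay":0,"az":0,"dx":4,"dy":-9.2,"dz":0,"hand":1},
    {"ax":0,"ay":0,"az":0,"dx":6,"dy":-13.8,"dz":0,"hand":1},
    {"ax":0,"ay":0,"az":-0.12,"dx":8.5,"dy":-18,"dz":0,"hand":1},
    {"ax":0,"ay":0,"az":-0.27,"dx":12.5,"dy":-18,"dz":0,"hand":1},
    {"ax":0,"ay":0,"az":-0.42,"dx":16.5,"dy":-17.6,"dz":0,"hand":1},
    {"ax":0,"ay":0,"az":-0.57,"dx":20,"dy":-17.2,"dz":0,"hand":1},
    {"ax":0,"ay":0,"az":-0.72,"dx":23,"dy":-17,"dz":0,"hand":1},
    {"ax":0,"ay":0,"az":-0.87,"dx":26,"dy":-16.8,"dz":0,"hand":1},
    {"ax":0,"ay":0,"az":-1.02,"dx":29,"dy":-16.5,"dz":0,"hand":1},
  ],
)

```text
clock: 49.1
eef_pos: [437.4, -35.3, 114.3]
tool_rot: [-3.14, -0.004, 2.641]
force: [0.5, -0.3, -1.0]
width: 28.6
gripper_force: 59.8
```

Run:
```python
from h import *
press(-175,-0.5,115)
```

```text
press -175 -0.5 115 from [437.4 -35.3 114.3] [-3.14  -0.004  2.641] d cm [ 0.77  2.04 -0.07] a [-0.    -0.004 -0.648] q [ 0.11  0.54 -0.13  2.19  0.17  0.42  0.91]
```

Emit:
send_rows(
  series=[
    {"ax":0,"ay":0,"az":-0.15,"dx":0.3,"dy":0.5,"dz":0,"hand":1},
    {"ax":0,"ay":0,"az":-0.3,"dx":0.5,"dy":1,"dz":0,"hand":1},
    {"ax":0,"ay":0,"az":-0.45,"dx":0.8,"dy":2,"dz":0,"hand":1},
    {"ax":0,"ay":0,"az":-0.6,"dx":0.8,"dy":2,"dz":0,"hand":1},
    {"ax":0,"ay":0,"az":-0.65,"dx":0.8,"dy":2,"dz":2,"hand":1},
    {"ax":0,"ay":0,"az":-0.65,"dx":0.8,"dy":2,"dz":5,"hand":1},
    {"ax":0,"ay":0,"az":-0.65,"dx":0.8,"dy":2,"dz":6.4,"hand":1},
    {"ax":0,"ay":0,"az":-0.65,"dx":0.8,"dy":2,"dz":6.4,"hand":1},
  ],
)

```text
clock: 49.9
eef_pos: [438.9, -15.2, 48.8]
tool_rot: [3.14, -0.008, -2.998]
force: [0.0, -0.2, -0.7]
width: 28.0
gripper_force: 59.7
```

Run:
```python
from h import *
press(-128,-0.5,40)
```

```text
press -128 -0.5 40 from [438.9 -15.2  48.8] [ 3.14  -0.008 -2.998] d cm [-4.89  0.14  0.85] a [ 0.001 -0.008 -0.003] q [ 0.1   0.69 -0.19  2.22  0.46  0.28  1.22]
```

Emit:
send_rows(
  series=[
    {"ax":0,"ay":0,"az":0,"dx":-1.2,"dy":0.1,"dz":0,"hand":1},
    {"ax":0,"ay":0,"az":0,"dx":-2.5,"dy":0.1,"dz":0.4,"hand":1},
    {"ax":0,"ay":0,"az":0,"dx":-4,"dy":0.1,"dz":0.8,"hand":1},
    {"ax":0,"ay":0,"az":0,"dx":-4.9,"dy":0.1,"dz":0.8,"hand":1},
    {"ax":0,"ay":0,"az":0,"dx":-4.9,"dy":0.1,"dz":0.8,"hand":1},
    {"ax":0,"ay":0,"az":0,"dx":-4.9,"dy":0.1,"dz":0.8,"hand":1},
  ],
)

```text
clock: 50.5
eef_pos: [488.8, -7.4, 43.1]
tool_rot: [3.141, -0.003, -2.999]
force: [-0.1, -0.1, -2.0]
width: 28.1
gripper_force: 59.7
```

Run:
```python
from h import *
press(-121.7,-0.5,38)
```

```text
press -121.7 -0.5 38 from [488.8  -7.4  43.1] [ 3.141e+00 -3.000e-03 -2.999e+00] d cm [-0.47  0.09  0.51] a [ 0.001 -0.003 -0.004] q [ 0.11  0.73 -0.23  2.1   0.44  0.36  1.24]
```

Emit:
send_rows(
  series=[
    {"ax":0,"ay":0,"az":-0.004,"dx":-0.1,"dy":0.1,"dz":0.2,"hand":1},
    {"ax":0,"ay":0,"az":-0.004,"dx":-0.2,"dy":0.1,"dz":0.45,"hand":1},
    {"ax":0,"ay":0,"az":-0.004,"dx":-0.3,"dy":0.1,"dz":0.45,"hand":1},
    {"ax":0,"ay":0,"az":-0.004,"dx":-0.3,"dy":0.1,"dz":0.45,"hand":1},
  ],
)

```text
clock: 50.9
eef_pos: [492.2, -5.7, 38.3]
tool_rot: [3.141, -0.002, -2.994]
force: [-0.3, 0.3, -0.7]
width: 28.5
gripper_force: 59.7
```

Emit:
send_rows(
  series=[
    {"ax":0,"ay":0,"az":0,"dx":-0.15,"dy":0,"dz":0,"hand":1},
    {"ax":0,"ay":0,"az":0,"dx":-0.3,"dy":0,"dz":0,"hand":1},
    {"ax":0,"ay":0,"az":0,"dx":-0.3,"dy":0,"dz":0,"hand":1},
    {"ax":0,"ay":0,"az":0,"dx":-0.3,"dy":0,"dz":0,"hand":1},
  ],
)

```text
clock: 51.3
eef_pos: [493.4, -5.7, 38.0]
tool_rot: [3.141, -0.006, -2.995]
force: [-5.8, -0.5, 0.7]
width: 28.4
gripper_force: 59.8
```

Contact with the stop at 5.8 N. Release and rise.

Emit:
send_rows(
  series=[
    {"ax":0,"ay":0,"az":0,"dx":0.1,"dy":0,"dz":0,"hand":0.6},
    {"ax":0,"ay":0,"az":0,"dx":0.1,"dy":0,"dz":0,"hand":0.3},
    {"ax":0,"ay":0,"az":0,"dx":0.1,"dy":0,"dz":0,"hand":0},
    {"ax":0,"ay":0,"az":0,"dx":0.1,"dy":0,"dz":0,"hand":0},
    {"ax":0,"ay":0,"az":0,"dx":0.1,"dy":0,"dz":-5,"hand":0},
    {"ax":0,"ay":0,"az":0,"dx":1,"dy":0,"dz":-10,"hand":0},
    {"ax":0,"ay":0,"az":0,"dx":1,"dy":0,"dz":-15,"hand":0},
    {"ax":0,"ay":0,"az":0,"dx":1,"dy":0,"dz":-15,"hand":0},
    {"ax":0,"ay":0,"az":0,"dx":1,"dy":0,"dz":-15,"hand":0},
  ],
)

```text
clock: 52.2
eef_pos: [486.8, -7.1, 189.7]
tool_rot: [-3.141, 0.002, -2.995]
force: [0.7, -0.4, -0.2]
width: 85.5
gripper_force: 0.0
```

Run:
```python
from h import *
bush(55.5); go(588.4,-102.5,290,np.pi+psi)
```

```text
hole 8 [array([ 2.6, -2.1]), array([-1.4, -2. ])]
batten edges [array([-36.8, -16.3]), array([-36.8,  13.1])]
from [485.7  -7.2 188.4] [ 3.141e+00 -1.000e-03 -2.995e+00] d cm [ -8.75 -10.93 -10.17] a [ 0.    -0.001 -0.   ] q [ 0.25  0.48 -0.41  2.    0.29  0.71  1.37]
```

Emit:
send_rows(
  series=[
    {"ax":0,"ay":0,"az":0,"dx":0,"dy":0,"dz":-5,"hand":1},
    {"ax":0,"ay":0,"az":0,"dx":0,"dy":0,"dz":-10.2,"hand":1},
    {"ax":0,"ay":0,"az":0,"dx":-4,"dy":-5,"dz":-10.2,"hand":1},
    {"ax":0,"ay":0,"az":0,"dx":-8.8,"dy":-10.9,"dz":-10.2,"hand":1},
    {"ax":0,"ay":0,"az":0,"dx":-8.8,"dy":-10.9,"dz":-10.2,"hand":1},
    {"ax":0,"ay":0,"az":0,"dx":-8.8,"dy":-10.9,"dz":-10.2,"hand":1},
    {"ax":0,"ay":0,"az":0,"dx":-8.8,"dy":-10.9,"dz":-7.5,"hand":1},
    {"ax":0,"ay":0,"az":0,"dx":-8.8,"dy":-10.9,"dz":-6,"hand":1},
    {"ax":0,"ay":0,"az":0,"dx":-8.8,"dy":-10.9,"dz":-4.6,"hand":1},
    {"ax":0,"ay":0,"az":0,"dx":-8.8,"dy":-10.9,"dz":-4.6,"hand":1},
  ],
)

```text
clock: 53.25
eef_pos: [586.7, -101.0, 230.7]
tool_rot: [3.139, -0.008, -2.994]
force: [-1.0, 1.1, 1.9]
width: -0.2
gripper_force: 0.9
```

Emit:
send_rows(
  series=[
    {"ax":0,"ay":0,"az":0,"dx":0,"dy":0,"dz":1.2,"hand":1},
    {"ax":0,"ay":0,"az":0,"dx":0,"dy":0,"dz":2.4,"hand":1},
    {"ax":0,"ay":0,"az":0,"dx":0,"dy":0,"dz":3.6,"hand":1},
    {"ax":0,"ay":0,"az":0,"dx":0,"dy":0,"dz":4.8,"hand":1},
    {"ax":0,"ay":0,"az":0,"dx":0,"dy":0,"dz":6,"hand":1},
    {"ax":0,"ay":0,"az":0,"dx":0,"dy":0,"dz":7,"hand":1},
    {"ax":0,"ay":0,"az":0,"dx":0,"dy":0,"dz":8,"hand":1},
    {"ax":0,"ay":0,"az":0,"dx":0,"dy":0,"dz":8.8,"hand":1},
    {"ax":0,"ay":0,"az":0,"dx":0,"dy":0,"dz":9,"hand":1},
    {"ax":0,"ay":0,"az":0,"dx":0,"dy":0,"dz":9,"hand":1},
  ],
)

```text
clock: 54.25
eef_pos: [588.8, -99.8, 145.4]
tool_rot: [3.139, -0.001, -2.994]
force: [-5.3, -0.2, 17.8]
width: -0.0
gripper_force: 8.3
```

Emit:
send_rows(
  series=[
    {"ax":0,"ay":0,"az":0,"dx":0,"dy":0,"dz":0.3,"hand":1},
    {"ax":0,"ay":0,"az":0,"dx":0,"dy":0,"dz":0.5,"hand":1},
    {"ax":0,"ay":0,"az":0,"dx":0,"dy":0,"dz":0.5,"hand":1},
    {"ax":0,"ay":0,"az":0,"dx":0,"dy":0,"dz":0.5,"hand":1},
  ],
)

```text
clock: 54.65
eef_pos: [588.9, -99.6, 144.2]
tool_rot: [3.141, 0.0, -2.994]
force: [-11.4, 3.5, 42.7]
width: -0.2
gripper_force: 19.7
```

Emit:
send_rows(
  series=[
    {"ax":0,"ay":0,"az":0,"dx":0,"dy":0,"dz":-2,"hand":1},
    {"ax":0,"ay":0,"az":0,"dx":0,"dy":0,"dz":-5,"hand":1},
    {"ax":0,"ay":0,"az":0,"dx":0,"dy":0,"dz":-8,"hand":1},
    {"ax":0,"ay":0,"az":0,"dx":0,"dy":0,"dz":-11,"hand":1},
    {"ax":0,"ay":0,"az":0,"dx":0,"dy":0,"dz":-14,"hand":0},
    {"ax":0,"ay":0,"az":0,"dx":5,"dy":5,"dz":-14,"hand":0},
    {"ax":0,"ay":0,"az":0,"dx":9,"dy":10,"dz":-14,"hand":0},
    {"ax":0,"ay":0,"az":0,"dx":10,"dy":11,"dz":-10,"hand":0},
    {"ax":0,"ay":0,"az":0,"dx":10,"dy":11,"dz":-6,"hand":0},
    {"ax":0,"ay":0,"az":0,"dx":10,"dy":11,"dz":-4.5,"hand":0},
  ],
)

```text
clock: 55.65
eef_pos: [468.4, -5.7, 180.8]
tool_rot: [3.139, -0.01, -2.991]
force: [0.5, -0.6, 0.6]
width: 84.8
gripper_force: 0.0
```

Run:
```python
from h import *
bush(50); press(-124,-1.5,35)
```

```text
hole 10 [array([-1.5, -2. ]), array([-5.9, -1.9])]
batten edges [array([-40. , -15.4]), array([-40.1,  13.6])]
press -124 -1.5 35 from [469.   -6.5 179.9] [ 3.139 -0.011 -2.992] d cm [-2.33 -0.44 14.47] a [ 0.003 -0.011  0.003] q [ 0.25  0.48 -0.42  2.04  0.3   0.68  1.36]
```

The third bush is home. Retrieve it.

Emit:
send_rows(
  series=[
    {"ax":0,"ay":-0.01,"az":0,"dx":-2.4,"dy":-0.4,"dz":3,"hand":0},
    {"ax":0,"ay":-0.01,"az":0,"dx":-2.4,"dy":-0.4,"dz":7,"hand":0},
    {"ax":0,"ay":-0.01,"az":0,"dx":-2.4,"dy":-0.4,"dz":11,"hand":0},
    {"ax":0,"ay":-0.01,"az":0,"dx":-2.4,"dy":-0.4,"dz":13.5,"hand":0},
    {"ax":0,"ay":-0.01,"az":0,"dx":-2.4,"dy":-0.4,"dz":14.4,"hand":0.4},
    {"ax":0,"ay":-0.01,"az":0,"dx":-2.4,"dy":-0.4,"dz":14.4,"hand":1},
    {"ax":0,"ay":-0.01,"az":0,"dx":-2.4,"dy":-0.4,"dz":14.4,"hand":1},
    {"ax":0,"ay":-0.01,"az":0,"dx":-2.4,"dy":-0.4,"dz":14.4,"hand":1},
    {"ax":0,"ay":-0.01,"az":0,"dx":-2.4,"dy":-0.4,"dz":14.4,"hand":1},
    {"ax":0,"ay":-0.01,"az":0,"dx":-2.4,"dy":-0.4,"dz":14.4,"hand":1},
  ],
)

```text
clock: 56.7
eef_pos: [498.7, -7.8, 41.9]
tool_rot: [3.141, 0.011, -2.995]
force: [-1.3, 0.4, 5.6]
width: 27.8
gripper_force: 59.3
```

Emit:
send_rows(
  series=[
    {"ax":0,"ay":0,"az":0,"dx":0,"dy":0,"dz":-0.3,"hand":1},
    {"ax":0,"ay":0,"az":0,"dx":1.5,"dy":0,"dz":-0.5,"hand":1},
    {"ax":0,"ay":0,"az":0,"dx":4,"dy":0,"dz":-0.5,"hand":1},
    {"ax":0,"ay":0,"az":0,"dx":6,"dy":0,"dz":-1,"hand":1},
    {"ax":0,"ay":0,"az":0,"dx":6.5,"dy":0,"dz":-4,"hand":1},
    {"ax":0,"ay":0,"az":0,"dx":6.5,"dy":0,"dz":-8,"hand":1},
    {"ax":0,"ay":0,"az":0,"dx":6.5,"dy":0,"dz":-11.5,"hand":1},
    {"ax":0,"ay":0,"az":0,"dx":6.5,"dy":0,"dz":-11.5,"hand":1},
  ],
)

```text
clock: 57.5
eef_pos: [435.3, -17.8, 158.9]
tool_rot: [-3.141, 0.017, -2.995]
force: [-0.1, 1.6, -1.1]
width: 27.5
gripper_force: 59.6
```

Run:
```python
from h import *
go(450,346,150,np.pi+.036); print(read_state()["width"])
a,bs=battens(); print(bs)
```

```text
from [435.3 -17.8 158.9] [-3.141  0.017 -2.995] d cm [-6.73 35.78  0.97] a [-0.     0.017  0.11 ] q [ 0.29  0.47 -0.43  2.17  0.37  0.55  1.3 ]
27.5416537565345
[(array([489.59829564, 471.58394074]), np.float64(-3.098890848361523)), (array([492.66265567, 405.92349429]), np.float64(-3.088481737931697))]
```

Emit:
send_rows(
  series=[
    {"ax":0,"ay":0.01,"az":0.1,"dx":-1,"dy":5,"dz":0.5,"hand":1},
    {"ax":0,"ay":0.01,"az":0.1,"dx":-2,"dy":10,"dz":0.5,"hand":1},
    {"ax":0,"ay":0.01,"az":0.1,"dx":-3,"dy":15,"dz":0.5,"hand":1},
    {"ax":0,"ay":0.01,"az":0.1,"dx":-4,"dy":20,"dz":0.5,"hand":1},
    {"ax":0,"ay":0.01,"az":0.1,"dx":-5,"dy":25,"dz":0.5,"hand":1},
    {"ax":0,"ay":0.01,"az":0.1,"dx":-5.8,"dy":29,"dz":0.5,"hand":1},
    {"ax":0,"ay":0.01,"az":0.11,"dx":-6.7,"dy":33,"dz":0.5,"hand":1},
    {"ax":0,"ay":0.01,"az":0.11,"dx":-6.7,"dy":35.4,"dz":0.5,"hand":1},
    {"ax":0,"ay":0.01,"az":0.11,"dx":-6.7,"dy":35.4,"dz":0.5,"hand":1},
    {"ax":0,"ay":0.01,"az":0.11,"dx":-6.7,"dy":35.4,"dz":0.5,"hand":1},
  ],
)

```text
clock: 58.55
eef_pos: [446.0, 341.6, 149.2]
tool_rot: [-3.14, -0.004, -3.103]
force: [-0.6, 0.1, -2.1]
width: 28.0
gripper_force: 59.6
```

Run:
```python
from h import *
go(450,342.5,17.5,np.pi+.036)
```

```text
from [446.  341.6 149.2] [-3.14  -0.004 -3.103] d cm [-0.46  0.09 13.17] a [-0.001 -0.004  0.002] q [-0.48  0.63 -0.34  1.84  0.3   0.73  0.62]
```

Emit:
send_rows(
  series=[
    {"ax":0,"ay":0,"az":0,"dx":-0.4,"dy":0,"dz":4,"hand":1},
    {"ax":0,"ay":0,"az":0,"dx":-0.4,"dy":0,"dz":8,"hand":1},
    {"ax":0,"ay":0,"az":0,"dx":-0.4,"dy":0,"dz":11,"hand":1},
    {"ax":0,"ay":0,"az":0,"dx":-0.4,"dy":0,"dz":12.5,"hand":1},
    {"ax":0,"ay":0,"az":0,"dx":-0.4,"dy":0,"dz":13.1,"hand":1},
    {"ax":0,"ay":0,"az":0,"dx":-0.4,"dy":0,"dz":13.1,"hand":1},
    {"ax":0,"ay":0,"az":0,"dx":-0.4,"dy":0,"dz":13.1,"hand":0.52},
    {"ax":0,"ay":0,"az":0,"dx":-0.4,"dy":0,"dz":13.1,"hand":0.52},
    {"ax":0,"ay":0,"az":0,"dx":-0.4,"dy":0,"dz":13.1,"hand":0.52},
  ],
)

```text
clock: 59.45
eef_pos: [451.5, 343.1, 20.8]
tool_rot: [3.139, -0.0, -3.105]
force: [0.1, -0.9, 0.5]
width: 41.1
gripper_force: 0.0
```

Emit:
send_rows(
  series=[
    {"ax":0,"ay":0,"az":0,"dx":0,"dy":0,"dz":-3,"hand":0.5},
    {"ax":0,"ay":0,"az":0,"dx":0,"dy":0,"dz":-7,"hand":0.4},
    {"ax":0,"ay":0,"az":0,"dx":0,"dy":0,"dz":-12,"hand":0},
    {"ax":0,"ay":0,"az":0,"dx":0,"dy":0,"dz":-17,"hand":0},
    {"ax":0,"ay":0,"az":0,"dx":2,"dy":-5,"dz":-22,"hand":0},
    {"ax":0,"ay":0,"az":0,"dx":4,"dy":-10,"dz":-24,"hand":0},
    {"ax":0,"ay":0,"az":0,"dx":4,"dy":-15,"dz":-24,"hand":0},
    {"ax":0,"ay":0,"az":0,"dx":4,"dy":-20,"dz":-24,"hand":0},
    {"ax":0,"ay":0,"az":0,"dx":4,"dy":-20,"dz":-24,"hand":0},
  ],
)

```text
clock: 60.35
eef_pos: [418.2, 136.6, 260.6]
tool_rot: [-3.14, -0.001, -3.108]
force: [0.4, 0.0, -0.2]
width: 85.1
gripper_force: 0.0
```

Run:
```python
from h import *
a,bs=battens(); print(bs)
w=get_image("wrist"); wi=w["pixels"][:,:,::-1]; t=a["pixels"][150:290,110:330][:,:,::-1]
t=cv2.resize(t,None,fx=3.0,fy=3.0,interpolation=cv2.INTER_CUBIC)[:,:]; w2=wi[40:300]
P=lambda x,h,W:cv2.copyMakeBorder(x,0,h-x.shape[0],0,W-x.shape[1],cv2.BORDER_CONSTANT)
s=np.vstack([P(cv2.resize(t,None,fx=.75,fy=.75),315,560),P(w2,260,560)]); print(s.shape); cv2.imwrite("pics/end.png",s)
print(read_state()["eef_pos"],proj(w,np.array([630,106,40])))
```

```text
[(array([492.65778311, 406.2223834 ]), np.float64(-3.087242354452716)), (array([491.19971384, 470.51621674]), np.float64(-3.0773489817167))]
(575, 560, 3)
[418.65239897 136.41440664 260.28439143] [256.15539325 332.8399997 ]
```

View pics/end.png

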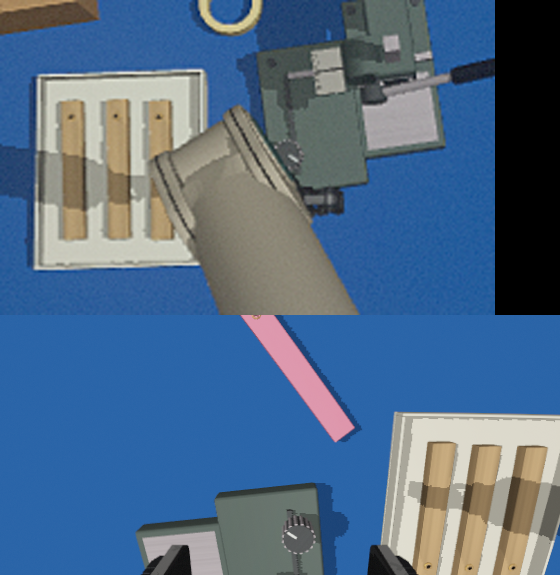

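All three battens lie in the tray, flat and apart (top px (72,170), (117,170), (160,170)), and the lever is up. One last numeric check of the pointer from above the scale.

Emit:
send_rows(
  series=[
    {"ax":0,"ay":0,"az":-0.11,"dx":-5,"dy":-0.5,"dz":0,"hand":0},
    {"ax":0,"ay":0,"az":-0.11,"dx":-10,"dy":-1,"dz":0,"hand":0},
    {"ax":0,"ay":0,"az":-0.11,"dx":-15,"dy":-1.5,"dz":0,"hand":0},
    {"ax":0,"ay":0,"az":-0.11,"dx":-20,"dy":-2,"dz":0,"hand":0},
    {"ax":0,"ay":0,"az":-0.11,"dx":-25,"dy":-2.5,"dz":0,"hand":0},
    {"ax":0,"ay":0,"az":-0.11,"dx":-28,"dy":-3,"dz":0,"hand":0},
    {"ax":0,"ay":0,"az":-0.11,"dx":-28,"dy":-3,"dz":0,"hand":0},
    {"ax":0,"ay":0,"az":-0.11,"dx":-28,"dy":-3,"dz":0,"hand":0},
  ],
)

```text
clock: 61.25
eef_pos: [699.2, 122.6, 258.2]
tool_rot: [3.139, -0.003, -2.994]
force: [-0.1, 0.5, 0.2]
width: 85.3
gripper_force: 0.0
```

Run:
```python
from h import *
w=get_image("wrist"); print(read_state()["eef_pos"],read_state()["force"]); g=w["pixels"].max(2).astype(float)
for yy in (-16,-12,-8,-4,0,4,8,12,14):   # dark line x (press axes) at press y
    xs=np.arange(-7,7,.25); v=np.array([cv2.getRectSubPix(g.astype(np.float32),(1,1),tuple(map(float,proj(w,M0+PP@np.array([x,yy,0])+[0,0,40]))))[0,0] for x in xs])
    c=np.clip(np.median(v)-25-v,0,None); print(yy,"line at",round((c*xs).sum()/(c.sum()+1e-9),2),"width",round((c>20).sum()*.25,2))
for b in battens()[1]: print(b[0].round(1))
```

```text
[698.50815956 122.83700073 258.69693443] [-0.57359772  0.53882109  0.32516933]
-16 line at -0.5 width 2.75
-12 line at -0.51 width 2.75
-8 line at -0.5 width 2.75
-4 line at -0.39 width 2.5
0 line at -0.39 width 2.5
4 line at -0.4 width 2.5
8 line at -0.4 width 2.5
12 line at -0.41 width 2.25
14 line at -0.4 width 2.0
[490.9 345.7]
[492.7 406.5]
[491.2 471.1]
```

The pointer is merged with the mark (a single line within about 0.3 mm), and the battens rest in the tray at y = 346, 406 and 471. The arm is clear, so I hand in.

```bash
python3 -c "
from cell import finish_job
print(finish_job())"
```

```text
the job is handed in; nothing more can be done
None
```

The job is handed in at about 61 s: the stop is on its mark, all three bushes measured home, the three battens lie in the tray, the lever is back up, and the hand-in returned no verdict.

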